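# Bring out the chocolate house from behind the sweet tins

### The job

The chocolate house is sold but boxed in by three sweet tins: first stand all three tins on the blue side mat, leaving the house where it is, then lift the house out and set it down gently, without dropping it, upright in the middle of the gold cake board with its ridge along the board's longer side. Only once the house is there, put each tin back upright in the middle of the coaster of its own colour. Do not knock over or push away the little glass fir tree.

Things in the scene. Friction and masses are not known exactly. Their poses are not given: they have to be found in the camera images.
- house: Small chocolate house, brown gable roof dotted with sweets, white icing on ridge and eaves, a chimney: 86 mm long (x, along ridge) x 56 wide (y), side walls 40 high, ridge at 64, chimney top 75; 0.25 kg. Origin: centre of its underside, x to the chimney end, z up. On a white board 12 thick, a tin about 9 from each side wall and one about 10 from its door end (-x).
- red_tin: Red square sweet tin with a white band and a white ring on its lid, 54 x 54 x 95 mm high, straight sides, 0.22 kg nominal. Origin: centre of its underside, z up, x and y square to its sides. It starts upright on the red coaster.
- green_tin: Green square sweet tin with a white band and a white ring on its lid, 54 x 54 x 95 mm high, straight sides, 0.22 kg nominal. Origin: centre of its underside, z up, x and y square to its sides. It starts upright on the green coaster.
- yellow_tin: Yellow square sweet tin with a white band and a white ring on its lid, 54 x 54 x 95 mm high, straight sides, 0.22 kg nominal. Origin: centre of its underside, z up, x and y square to its sides. It starts upright on the yellow coaster.
- red_coaster: Red square coaster, 64 x 64 x 3 mm thick, fixed on the white display board; home of the red tin, which covers all but a rim of it at the start. Origin: centre of its underside, 12 mm above the table (its top is at 15 mm), x and y square to its sides, z up.
- green_coaster: Green square coaster, 64 x 64 x 3 mm thick, fixed on the white display board; home of the green tin, which covers all but a rim of it at the start. Origin: centre of its underside, 12 mm above the table (its top is at 15 mm), x and y square to its sides, z up.
- yellow_coaster: Yellow square coaster, 64 x 64 x 3 mm thick, fixed on the white display board; home of the yellow tin, which covers all but a rim of it at the start. Origin: centre of its underside, 12 mm above the table (its top is at 15 mm), x and y square to its sides, z up.
- side_mat: Bare blue rectangular mat to one side of the display board, 290 (its x) x 130 (its y) x 3 mm thick, fixed on the table. Origin: centre of its underside, z up. Room for the three tins in a row along x, about 95 mm apart.
- gift_board: Gold rectangular cake board with a thin white outline, 130 (its x) x 96 (its y) x 6 mm thick, fixed on the table on the other side of the display board. Origin: centre of its underside, z up.
- glass_tree: Small green glass fir tree, 38 across its foot and 84 mm high, standing loose near a front corner of the display board, beyond the tins. Origin: centre of its underside, z up. Fragile: leave it standing where it is.
Mind the look-alikes: they are no part of the job. Several things have the shape of the red_tin; the one meant has the colours described above.

How it is judged:
On the way, in this order (a step that is already met when the one before it is completed fails the run):
1. all three tins stand on the blue side mat and the house is still in its place (x of red_tin in the frame of side_mat between -0.128 and 0.128 m and y of red_tin in the frame of side_mat between -0.05 and 0.05 m and height (world z) of each of red_tin, green_tin, yellow_tin below 0.009 m and angle between each of red_tin, green_tin, yellow_tin's own z axis and vertical below 0.1 rad and x of green_tin in the frame of side_mat between -0.128 and 0.128 m and y of green_tin in the frame of side_mat between -0.05 and 0.05 m and x of yellow_tin in the frame of side_mat between -0.128 and 0.128 m and y of yellow_tin in the frame of side_mat between -0.05 and 0.05 m and distance of house from where it was at the start of the episode below 0.015 m), for 0.2 s.
2. the house stands released on the gold cake board while all three tins are still on the side mat (horizontal distance between house and gift_board below 0.015 m and angle between the x axis of house and the x axis of gift_board, either way round below 0.2 rad and height (world z) of house below 0.011 m and angle between each of house, red_tin, green_tin, yellow_tin's own z axis and vertical below 0.1 rad and contact force between the fingers and house below 0.05 N and x of red_tin in the frame of side_mat between -0.128 and 0.128 m and y of red_tin in the frame of side_mat between -0.05 and 0.05 m and height (world z) of each of red_tin, green_tin, yellow_tin below 0.009 m and x of green_tin in the frame of side_mat between -0.128 and 0.128 m and y of green_tin in the frame of side_mat between -0.05 and 0.05 m and x of yellow_tin in the frame of side_mat between -0.128 and 0.128 m and y of yellow_tin in the frame of side_mat between -0.05 and 0.05 m), for 0.2 s.
At the end, for the whole second after the job is handed in: House upright, released, centred on the gold board to 15 mm, ridge along its longer side to 0.2 rad (either way round); each tin upright, released, centred to 14 mm on the coaster of its own colour; all at rest; glass tree upright within 25 mm of its start (horizontal distance between house and gift_board below 0.015 m and angle between the x axis of house and the x axis of gift_board, either way round below 0.2 rad and height (world z) of house below 0.011 m and angle between each of house, red_tin, green_tin, yellow_tin's own z axis and vertical below 0.1 rad and contact force between the fingers and house below 0.05 N and horizontal distance between red_tin and red_coaster below 0.014 m and height (world z) of each of red_tin, green_tin, yellow_tin below 0.021 m and linear speed of each of red_tin, green_tin, yellow_tin, house below 0.02 m/s and contact force between the fingers and red_tin below 0.05 N and horizontal distance between green_tin and green_coaster below 0.014 m and contact force between the fingers and green_tin below 0.05 N and horizontal distance between yellow_tin and yellow_coaster below 0.014 m and contact force between the fingers and yellow_tin below 0.05 N and angle between glass_tree's own z axis and vertical below 0.15 rad and distance of glass_tree from where it was at the start of the episode below 0.025 m); the robot touches nothing.
It fails at once if the glass tree is tipped over or shifted by more than 25 mm (angle between glass_tree's own z axis and vertical above 0.4 rad or distance of glass_tree from where it was at the start of the episode above 0.025 m).
It fails at once if the house is dropped (falls free of the fingers by more than about 12 mm) (contact force between the fingers and house below 0.01 N and linear speed of house above 0.5 m/s).
It fails at once if the house is tipped by more than 0.6 rad (angle between house's own z axis and vertical above 0.6 rad).
It also fails if it takes over 144 s, if anything falls off the work surface, if the arm or the gripper's body presses on something with over 40 N, if the wrist force passes 120 N, or if a joint passes its speed limit or range.

### The arm

A 6-joint arm with a two-finger parallel gripper is mounted at the origin on the work surface. World frame = base frame: x ahead of the robot, y to its left, z up, the work surface at z = 0. Lengths are in m, angles in rad, forces in N, time in s.
With the tool pointing down it reaches from about 0.35 to 0.85 m from the base axis. Payload 8.1 kg.
Tool frame: the origin (TCP) lies at the very end of the fingers, on their centre line; the grasp point (between the pads) lies 19 mm behind it; z points along the fingers, y is the line along which they close (so a half turn about z gives the same grasp; the last joint's range is limited). The gripper opens to 93 mm and grips with 3 to 60 N. Pads are 15 mm wide; open, the fingers measure 128 mm over their backs; the gripper's body (75 mm by 188 mm) begins 65 mm behind the grasp point.
Start: joints at [-1.375, 0.13, 1.488, -0, 1.523, -0.085], TCP at [0.166, -0.576, 0.219] pointing down, gripper open.
Joint ranges: [-2.96, 2.96], [-0.89, 2.26], [0.02, 2.5], [-1.34, 4.48], [0, 2.73], [-2.66, 2.66]. Speed limits (rad/s): [2.39, 2.39, 2.79, 3.14, 3.14, 3.14].

### API

Orientations are given as a rotation vector (axis times angle).
In Python, from plant import robot gives the robot as it stands.
- The arm moves only by the tool play_rows, never from a script. Its argument "deltas" is one flat list of numbers, 5 for each row, row after row: the shift along the tool's x, y, z in mm, then the turn about the tool's z in degrees, then the finger opening in mm, from 0 to 93. A call has 1 to 10 rows; each row shifts and turns the commanded pose from where the row before left it, along the tool's axes as they then stand; what a row does not reach is not made up. A row lasts 1/12 s, in which the tool goes at most 41.7 mm and 7.16 degrees, less where a joint would pass 70% of its speed; a pose out of reach is approached as far as the arm can. A call with a gripper value outside its range is refused whole. The fingers move at their own pace and stop on an object; "newtons" is the grip in N (left out, the last holds). Time passes only in rows, so rows that do not move let the fingers close. It gives the time, the measured TCP pose, the force, the opening and the grip force at its end, in the units of the state.
- robot.read_state(): the state, without advancing time (a new reading comes with each control period).
- robot.read_camera(name): name is "scene" or "top" or "wrist"; returns a dict with "pixels" (400x640x3 uint8, blue, green, red), "mtx" (3x3 intrinsics, pixels), "eye" and "rotation" of the camera in the world. Camera axes: x right, y up, looking along -z (the intrinsics and any distortion apply to the point x, -y, -z); pixel columns grow to the right and rows downward; lengths in m; the calibration is good to about 2 mm. A picture is of the moment at which its call begins. There is no depth.
- robot.close_job(): hands the job in; it is judged then, once.
The state is a dict: "t": time; "q": joint angles; "dq": joint speeds; "joint_torque": joint torques, N m; "tool_pos": TCP position; "orientation": TCP orientation; "force": force on the tool from outside, world axes, zero at the start; "wrist_torque": the same for the moment, N m; "opening": finger opening in m; "gripper_force": force on a finger pad.
Only numpy, scipy, OpenCV 4.12 (cv2) and the standard library are available. Lean on these libraries where they do the work, as an engineer would, in place of code of your own. Each camera call takes 0.05 s, during which the arm holds its last target. There are 200 camera calls.

## Working session

There is one attempt and no reset: what is moved stays moved. The work goes in short steps, Python scripts to look and compute and a tool call to move; the robot and the scene stay as the last step left them, time stands still between calls to the robot, and variables do not carry over. Pictures are saved under pics/ and viewed, at most 14 in all, crops included, and the job is handed in when it is done.

Besides the shell and the picture viewer there is one more tool, called after "Request:" as name(argument=value, ...) on one line, values as JSON. play_rows: Moves the arm, as the interface text tells. Its arguments: {"type":"object","properties":{"deltas":{"type":"array"},"newtons":{"type":"number"}},"required":["deltas"]}

```bash
mkdir -p pics; cat > h.py <<'E'
import numpy as np, cv2
from scipy.spatial.transform import Rotation as R
from plant import robot
def shot(n,save=None):
    c=robot.read_camera(n); c={k:(np.array(v) if k!='pixels' else v) for k,v in c.items()}
    if save: cv2.imwrite('pics/'+save,c['pixels']); np.savez('pics/'+save+'.npz',**c)
    return c
def rot(c):
    r=np.array(c['rotation'],float)
    return r if r.shape==(3,3) else R.from_rotvec(r).as_matrix()
def ray(c,u,v):
    d=np.linalg.inv(c['mtx'])@np.array([u,v,1.]); return rot(c)@np.array([d[0],-d[1],-d[2]])
def onplane(c,u,v,z):
    d=ray(c,u,v); e=c['eye']; return e+d*(z-e[2])/d[2]
def proj(c,p):
    q=rot(c).T@(np.array(p)-c['eye']); q=c['mtx']@np.array([q[0],-q[1],-q[2]]); return q[:2]/q[2]
E
python3 - <<'E'
from h import *
for n in('scene','top','wrist'):
    c=shot(n,n+'0.png'); print(n,c['mtx'].tolist(),c['eye'],rot(c).round(3).tolist(),[k for k in c])
print(robot.read_state())
E
```

```text
scene [[441.5920740746665, 0.0, 317.76019852356865], [0.0, 441.5920740746665, 207.91624388399282], [0.0, 0.0, 1.0]] [0.88877864 0.3573324  0.78764902] [[-0.638, -0.601, 0.481], [0.77, -0.502, 0.394], [0.005, 0.622, 0.783]] ['pixels', 'mtx', 'eye', 'rotation']
top [[405.0677580459549, 0.0, 313.7827861676635], [0.0, 405.0677580459549, 198.08687640493534], [0.0, 0.0, 1.0]] [0.27533226 0.0021023  0.88026464] [[0.049, 0.976, -0.211], [-0.999, 0.047, -0.01], [0.0, 0.211, 0.977]] ['pixels', 'mtx', 'eye', 'rotation']
wrist [[276.01154379270525, 0.0, 321.7694553401122], [0.0, 276.01154379270525, 196.15081495170728], [0.0, 0.0, 1.0]] [ 0.24675655 -0.55239768  0.3830564 ] [[0.278, 0.917, 0.288], [-0.961, 0.266, 0.082], [-0.002, -0.299, 0.954]] ['pixels', 'mtx', 'eye', 'rotation']
{'t': 0.15, 'q': array([-1.37541303e+00,  1.31000312e-01,  1.48901483e+00, -1.01917061e-05,
        1.52297164e+00, -8.54061745e-02]), 'dq': array([ 0.00076983, -0.00288557, -0.00338898,  0.00051317, -0.0005823 ,
       -0.00072521]), 'joint_torque': array([-1.32821597e-04, -5.60476828e+01, -4.92335129e+01,  7.66424113e-02,
        3.05371312e-02, -4.07417554e-05]), 'tool_pos': array([ 0.1662003 , -0.57608135,  0.21782872]), 'orientation': array([-3.10930413e+00, -4.39421615e-01,  1.36263979e-04]), 'force': array([0.2361183 , 0.32503772, 0.21888446]), 'wrist_torque': array([-0.03292738,  0.01683615,  0.00291096]), 'gripper_force': 0.0, 'opening': 0.09304313909691043}
```

View pics/top0.png

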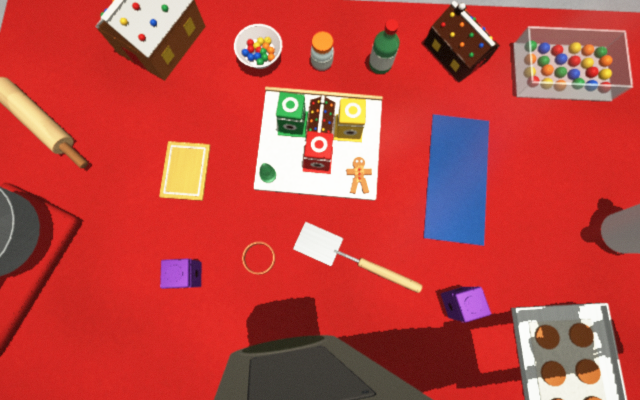

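View pics/scene0.png

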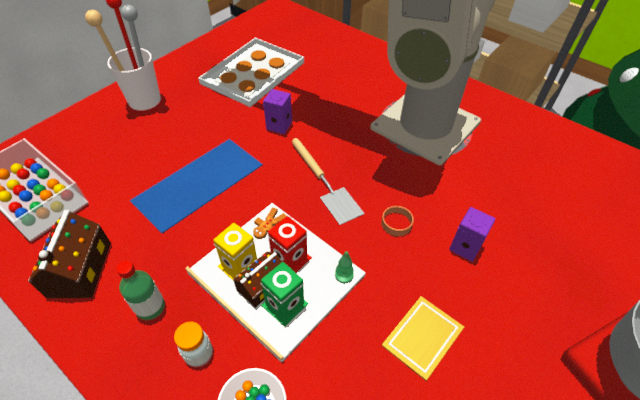

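The top view shows:
- **Tins:** green lid at (291,115), yellow at (351,120), red at (318,150).
- **House:** the small house among the tins at (321,115). Look-alikes are the big houses at (155,30) and (460,40).
- **Tin look-alikes:** purple tins at (178,273) and (467,303).
- **Other things:** tree at (267,172), mat at (457,180), gold board at (185,170).

The red, green and yellow tins on the white board fit the description. I'll check them in one close crop, top view beside scene view.

```bash
python3 - <<'E'
import cv2,numpy as np
a=cv2.imread('pics/top0.png')[80:205,245:395]; b=cv2.imread('pics/scene0.png')[205:355,180:370]
a=cv2.resize(a,(390*1,325),interpolation=cv2.INTER_CUBIC); b=cv2.resize(b,(400,316),interpolation=cv2.INTER_CUBIC)
o=np.zeros((330,795,3),np.uint8); o[:325,:390]=a; o[:316,395:795]=b; cv2.imwrite('pics/crop1.png',o)
E
python3 - <<'E'
from h import *
def rd(n):
    d=dict(np.load('pics/'+n+'0.png.npz')); return d
T,S=rd('top'),rd('scene')
def comps(c,lo,hi,amin,name,z=None):
    hsv=cv2.cvtColor(c['pixels'],cv2.COLOR_BGR2HSV); m=cv2.inRange(hsv,np.array(lo),np.array(hi))
    n,l,s,ce=cv2.connectedComponentsWithStats(m)
    for i in range(1,n):
        if s[i,4]>=amin:
            r=cv2.minAreaRect(np.argwhere(l==i)[:,::-1].astype(np.float32))
            print(name,s[i].tolist(),ce[i].round(1), 'rect',np.round(r[0],1),np.round(r[1],1),round(r[2],1))
            if z is not None:
                w=[onplane(c,*p,z)[:2] for p in cv2.boxPoints(r)]
                w=np.array(w); print('   world corners',w.round(3).tolist(),'centre',w.mean(0).round(4))
for n,c in(('T',T),('S',S)):
    comps(c,(100,120,60),(125,255,255),1000,n+' blue',.003)
    comps(c,(18,100,120),(32,255,255),600,n+' gold',.006)
    comps(c,(0,0,170),(180,60,255),25,n+' white',.012)
E
```

```text
T blue [424, 115, 64, 130, 7046] [456.9 180.2] rect [457.7 179.6] [ 59.4 125.6] 4.0
   world corners [[0.383, -0.231], [0.675, -0.254], [0.671, -0.391], [0.38, -0.359]] centre [ 0.5274 -0.3088]
T gold [0, 79, 65, 70, 758] [ 28.5 111.4] rect [ 27.6 112.1] [85.6 20.8] 43.8
   world corners [[0.686, 0.783], [0.726, 0.757], [0.585, 0.585], [0.548, 0.611]] centre [0.6363 0.6839]
T gold [334, 95, 43, 47, 967] [350.3 118.8] rect [354.8 117.8] [40.1 46.4] 3.3
   world corners [[0.602, -0.027], [0.716, -0.029], [0.715, -0.122], [0.6, -0.118]] centre [ 0.6583 -0.074 ]
T gold [166, 147, 37, 47, 1395] [184.3 170. ] rect [184.3 170. ] [31.3 46.7] 8.4
   world corners [[0.464, 0.341], [0.572, 0.339], [0.565, 0.267], [0.457, 0.271]] centre [0.5148 0.3043]
T white [0, 0, 7, 27, 104] [1.9 9.2] rect [ 3. 13.] [26.  6.] 90.0
   world corners [[0.921, 0.804], [0.922, 0.789], [0.851, 0.774], [0.85, 0.788]] centre [0.8862 0.7888]
T white [99, 0, 24, 23, 183] [110.6   9.7] rect [109.8  10.4] [ 7.2 31.6] 39.3
   world corners [[0.877, 0.557], [0.947, 0.519], [0.935, 0.503], [0.865, 0.542]] centre [0.906  0.
[... 10455 characters left out ...]
.2] rect [635.5 324. ] [46.  7.] 90.0
   world corners [[0.2, 0.578], [0.192, 0.589], [0.288, 0.615], [0.296, 0.605]] centre [0.2437 0.5967]
S white [389, 302, 69, 71, 355] [422.9 337.5] rect [423.5 335.9] [47.  56.1] 37.9
   world corners [[0.572, 0.263], [0.456, 0.265], [0.463, 0.349], [0.574, 0.342]] centre [0.5162 0.3047]
S white [178, 346, 26, 10, 60] [189.1 352. ] rect [190.8 350.9] [ 7.9 25.2] 85.4
   world corners [[0.819, -0.021], [0.788, 0.011], [0.797, 0.023], [0.827, -0.009]] centre [0.8078 0.0009]
S white [218, 368, 68, 32, 1168] [252.8 383.8] rect [251.5 383.5] [31. 67.] 90.0
   world corners [[0.797, 0.061], [0.723, 0.15], [0.761, 0.185], [0.832, 0.099]] centre [0.7783 0.1237]
```

View pics/crop1.png

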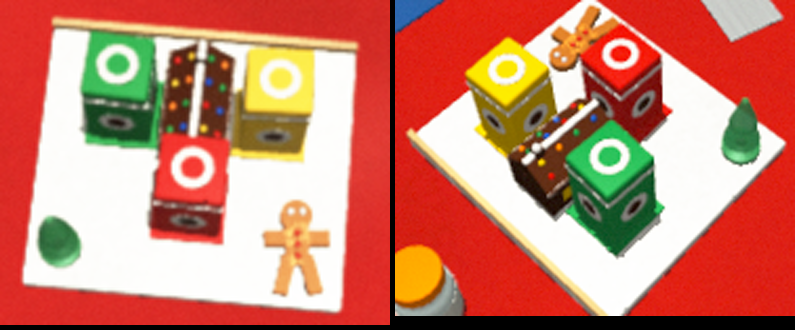

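The crop confirms the choice: green lid at crop (118,65), yellow at (280,78), red at (193,167), and the house ridge between them. The tree is at the front-left corner. Next I'll triangulate.

```bash
cat >> h.py <<'E'
def tri(obs):
    A=np.zeros((3,3));b=np.zeros(3)
    for c,u,v in obs:
        d=ray(c,u,v);d/=np.linalg.norm(d);P=np.eye(3)-np.outer(d,d);A+=P;b+=P@c['eye']
    return np.linalg.solve(A,b)
def mask(c,lo,hi): return cv2.inRange(cv2.cvtColor(c['pixels'],cv2.COLOR_BGR2HSV),np.array(lo),np.array(hi))
def quad(m,at):
    n,l=cv2.connectedComponents(m); i=l[at[1],at[0]]
    cs,_=cv2.findContours((l==i).astype(np.uint8),cv2.RETR_EXTERNAL,cv2.CHAIN_APPROX_NONE)
    h=cv2.convexHull(max(cs,key=cv2.contourArea))
    return cv2.approxPolyN(h,4).reshape(-1,2).astype(float)
def goto(p,yaw=None,say=''):
    """tool-frame shift to world TCP p, after turning so that tool y lies along world angle yaw (deg, mod 180)"""
    s=robot.read_state();M=R.from_rotvec(s['orientation']).as_matrix();t=0
    if yaw is not None:
        cur=np.degrees(np.arctan2(M[1,1],M[0,1])); t=-((yaw-cur+90)%180-90)
        M=M@R.from_euler('z',t,degrees=True).as_matrix()
    print(say,'turn %.1f shift'%t,(M.T@(np.array(p)-s['tool_pos'])*1000).round(1),'tcp',s['tool_pos'].round(4))
E
python3 - <<'E'
from h import *
T,S=[dict(np.load(f'pics/{n}0.png.npz')) for n in('top','scene')]
for n,a,b in(('green',(289.7,104.2),(281.5,278.9)),('yellow',(352.4,109.9),(232.6,237.5)),('red',(318.5,144.),(286.5,230.2))):
    p=tri([(T,*a),(S,*b)]);print(n,p.round(4),'reproj',(proj(T,p)-a).round(1),(proj(S,p)-b).round(1), onplane(T,*a,.11)[:2].round(4),onplane(S,*b,.11)[:2].round(4))
def seg(name,qT,qS,z):
    used=[]
    for c,q in((T,qT),(S,qS)):
        w=np.array([onplane(c,*p,z)[:2] for p in q]);ctr=w.mean(0)
        e=np.roll(w,-1,0)-w;L=np.hypot(*e.T);a=(np.degrees(np.arctan2(e[:,1],e[:,0]))+45)%90-45
        print(name,ctr.round(4),'sides',L.round(3),'ang',a.round(1)); used.append(w)
b=((100,120,60),(125,255,255))
seg('mat',quad(mask(T,*b),(457,180)),quad(mask(S,*b),(195,185)),.003)
w=((0,0,170),(180,60,255))
g=((15,60,120),(35,255,255))
seg('gold in',quad(mask(T,*g),(184,170)),quad(mask(S,*g),(423,336)),.006)
# notred region: all non-red table
for c,at,n in((T,(184,170),'T'),(S,(423,336),'S')):
    m=255-cv2.bitwise_or(mask(c,(0,150,60),(9,255,255)),mask(c,(172,150,60),(180,255,255)))
    q=quad(m,at); 
    if n=='T': qT=q
seg('gold out',qT,q,.006)
# mean pixel height check: corners triangulated
for n,k in(('mat',b),('gold',g)):
    at={'mat':((457,180),(195,185)),'gold':((184,170),(423,336))}[n]
    q1=quad(mask(T,*k),at[0]);q2=quad(mask(S,*k),at[1])
    for p in q1:
        W=onplane(T,*p,.004); d=[np.linalg.norm(onplane(S,*r,.004)-W) for r in q2]; r=q2[int(np.argmin(d))]
        print(n,tri([(T,*p),(S,*r)]).round(4))
# board
for c,at,n in((T,(300,180),'T'),(S,(300,330),'S')):
    m=255-cv2.bitwise_or(mask(c,(0,150,60),(9,255,255)),mask(c,(172,150,60),(180,255,255)))
    q=quad(cv2.morphologyEx(m,cv2.MORPH_CLOSE,np.ones((9,9))),at)
    if n=='T': qT=q
seg('board',qT,q,.012)
# house ridge line, top view
m=mask(T,*w);n,l=cv2.connectedComponents(m);pts=np.argwhere(l==l[118,320])[:,::-1]
m2=mask(S,*w);n,l2=cv2.connectedComponents(m2);p2=None
ys,xs=np.where(l2[255:276,246:276]>0)
for c,pt in((T,pts),(S,np.argwhere(l2==np.bincount(l2[258:272,252:270][l2[258:272,252:270]>0]).argmax())[:,::-1])):
    vx,vy,x0,y0=cv2.fitLine(pt.astype(np.float32),cv2.DIST_L2,0,.01,.01).ravel()
    t=(pt-[x0,y0])@[vx,vy]; e=[onplane(c,x0+vx*k,y0+vy*k,.076)[:2] for k in(t.min(),t.max())]
    d=e[1]-e[0];print('ridge',np.round(e,4).tolist(),'mid',np.mean(e,0).round(4),'len',np.hypot(*d).round(4),'ang',np.degrees(np.arctan2(d[1],d[0])).round(1))
# tree
for c,r in((T,(250,155,285,190)),(S,(325,240,360,290))):
    x0,y0,x1,y1=r;mm=mask(c,(60,80,30),(90,255,255));k=np.zeros_like(mm);k[y0:y1,x0:x1]=mm[y0:y1,x0:x1]
    ys,xs=np.where(k);print('tree',xs.min(),xs.max(),ys.min(),ys.max(),onplane(c,xs.mean(),ys.mean(),.03).round(3))
E
```

```text
green [0.6347 0.0689 0.1115] reproj [-0.  0.] [-0.1 -0. ] [0.6355 0.0689] [0.6341 0.0684]
yellow [ 0.6286 -0.0596  0.1114] reproj [ 0. -0.] [0. 0.] [ 0.6292 -0.0597] [ 0.6281 -0.0605]
red [0.5522 0.006  0.1114] reproj [ 0. -0.] [0. 0.] [0.5526 0.0061] [0.5515 0.0052]
mat [ 0.5267 -0.3064] sides [0.288 0.13  0.288 0.127] ang [-3.7 -3.9 -4.2 -3.9]
mat [ 0.5275 -0.3065] sides [0.285 0.129 0.288 0.131] ang [-5.2 -4.3 -4.8 -5.3]
gold in [0.5142 0.3037] sides [0.105 0.072 0.103 0.073] ang [-2.4 -2.7 -1.6 -1. ]
gold in [0.5143 0.3032] sides [0.106 0.073 0.106 0.073] ang [-1.6 -1.9 -1.7 -2.1]
gold out [0.5139 0.3042] sides [0.131 0.098 0.131 0.099] ang [-1.9 -1.2 -1.6 -1.4]
gold out [0.5143 0.3038] sides [0.133 0.097 0.13  0.098] ang [-1.7 -2.6 -1.2 -0.7]
mat [ 0.6657 -0.3797  0.0054]
mat [ 0.3784 -0.3609  0.0021]
mat [ 0.388  -0.2328 -0.0019]
mat [ 0.6749 -0.2534  0.0035]
gold [0.5657 0.2653 0.0056]
gold [0.4605 0.2688 0.0074]
gold [0.4636 0.3411 0.0072]
gold [0.5675 0.3386 0.0044]
board [0.5938 0.0064] sides [0.247 0.273 0.25  0.273] ang [-2.3 -1.9 -2.3 -2.5]
board [ 0.5896 -0.0042] sides [0.26  0.279 0.244 0.317] ang [-2.5 -2.4  6.4  1. ]
ridge [[0.5935, 0.0068], [0.6552, 0.0035]] mid [0.6244 0.0051] len 0.0619 ang -3.1
ridge [[0.6589, 0.0003], [0.5869, 0.0069]] mid [0.6229 0.0036] len 0.0723 ang 174.7
tree 260 275 164 181 [0.51  0.115 0.03 ]
tree 335 352 252 282 [0.51  0.116 0.03 ]
```

```bash
python3 - <<'E'
from h import *
goto([.6286,-.0596,.200],-2.7,'yellow hover')
E
```

```text
yellow hover turn -71.2 shift [537.7 437.6  18.4] tcp [ 0.1662 -0.5761  0.2178]
```

Request:
play_rows(deltas=[0,0,0,-7.1,93,0,0,0,-7.1,93,0,0,0,-7.1,93,0,0,0,-7.1,93,0,0,0,-7.1,93,0,0,0,-7.1,93,0,0,0,-7.1,93,0,0,0,-7.1,93,0,0,0,-7.1,93,0,0,0,-7.1,93], newtons=20)

```text
t: 0.98
tool_pos: [0.1662, -0.5762, 0.2182]
orientation: [-2.27, -2.171, -0.001]
force: [0.5, 0.1, -0.0]
opening: 0.0928
gripper_force: 0.0
```

Request:
play_rows(deltas=[27,22,0,0,93,27,22,0,0,93,27,22,0,0,93,27,22,0,0,93,27,22,0,0,93,27,22,0,0,93,27,22,0,0,93,27,22,0,0,93,27,22,0,0,93,27,22,0,0,93])

```text
t: 1.82
tool_pos: [0.4005, -0.3164, 0.2185]
orientation: [-2.277, -2.164, 0.0]
force: [-0.2, -0.1, -0.0]
opening: 0.093
gripper_force: 0.0
```

Request:
play_rows(deltas=[27,22,0,0,93,27,22,0,0,93,27,22,0,0,93,27,22,0,0,93,27,22,0,0,93,27,22,0,0,93,27,22,0,0,93,27,22,0,0,93,27,22,0,0,93,20,18,0,0,93])

```text
t: 2.65
tool_pos: [0.6299, -0.0638, 0.2181]
orientation: [-2.275, -2.165, -0.0]
force: [0.1, -0.3, -0.4]
opening: 0.0929
gripper_force: 0.0
```

```bash
python3 - <<'E'
from h import *
c=shot('wrist','w1.png'); goto([.6286,-.0596,.062],-2.7)
w=((0,0,150),(180,70,255)); 
for k,P in(('y',[.6286,-.0596,.111]),('g',[.6347,.0689,.111]),('r',[.5522,.006,.111])): print(k,proj(c,P).round(1))
E
```

```text
turn -0.0 shift [  0.5  -3.4 155.7] tcp [ 0.6319 -0.0606  0.2177]
y [320.3 191.5]
g [319.9  52.8]
r [237.6 129.9]
```

View pics/w1.png

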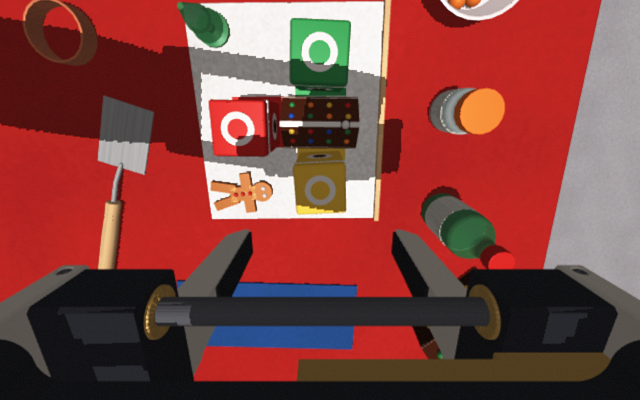

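The wrist view shows the yellow ring at (320,190), green at (320,52) and red at (238,129). All three are within a pixel or so of where the triangulation predicts. Descending onto yellow.

Request:
play_rows(deltas=[0,-3.4,10,0,93,0,0,18,0,93,0,0,18,0,93,0,0,18,0,93,0,0,18,0,93,0,0,18,0,93,0,0,18,0,93,0,0,18,0,93,0,0,14,0,93,0,0,6,0,93])

```text
t: 3.53
tool_pos: [0.6229, -0.0665, 0.0593]
orientation: [-2.275, -2.161, 0.004]
force: [-1.0, -0.1, -1.5]
opening: 0.0927
gripper_force: 0.0
```

Request:
play_rows(deltas=[0,0,0,0,50,0,0,0,0,45,0,0,0,0,45,0,0,0,0,45,0,0,0,0,45,0,0,0,0,45], newtons=25)

```text
t: 4.03
tool_pos: [0.6261, -0.0662, 0.0636]
orientation: [2.276, 2.164, 0.001]
force: [2.0, -1.8, 1.0]
opening: 0.0578
gripper_force: 1.1
```

```bash
python3 - <<'E'
from h import *
s=robot.read_state();print(s['opening'],s['gripper_force'],s['force'].round(2),s['t'])
goto([.622,-.314,.062],-4.4,'A from here')
E
```

```text
0.05777403473173975 1.0546172078176852 [ 1.97 -1.8   1.02] 4.0333
A from here turn 1.5 shift [-247.3   14.9    1.7] tcp [ 0.6261 -0.0662  0.0636]
```

Request:
play_rows(deltas=[0,0,0,0,45,0,0,0,0,45,0,0,0,0,45,0,0,0,0,45], newtons=25)

```text
t: 4.37
tool_pos: [0.6262, -0.0663, 0.0635]
orientation: [2.276, 2.163, 0.002]
force: [1.9, -1.3, 5.3]
opening: 0.0544
gripper_force: 24.8
```

```bash
python3 - <<'E'
from h import *
for i in range(3):
  s=robot.read_state();print(s['opening'],s['gripper_force'],s['force'].round(2),s['t'],s['tool_pos'].round(4)); c=shot('wrist')
goto([.622,-.314,.062],-4.4,'A from here')
E
```

```text
0.05436268971269174 24.776746854186058 [ 1.9  -1.25  5.29] 4.3667 [ 0.6262 -0.0663  0.0635]
0.05421939305818709 24.777286425232887 [0.68 0.09 5.66] 4.4167 [ 0.6262 -0.0663  0.0635]
0.05392169500980525 24.777444899082184 [ 1.37 -1.06  5.67] 4.4667 [ 0.6262 -0.0663  0.0636]
A from here turn 1.5 shift [-247.3   14.8    1.6] tcp [ 0.6262 -0.0663  0.0635]
```

Request:
play_rows(deltas=[0,0,-6,0,45,0,0,-14,0,45,0,0,-20,0,45,0,0,-20,0,45,0,0,-20,0,45,0,0,-20,0,45,0,0,-10,0,45,0,0,0,0,45,-10,0,0,0,45,-16,0,0,0,45])

```text
t: 5.35
tool_pos: [0.6232, -0.0913, 0.171]
orientation: [-2.273, -2.165, 0.002]
force: [-0.7, -1.2, -3.1]
opening: 0.0539
gripper_force: 24.8
```

Request:
play_rows(deltas=[-24,0,0,0,45,-28,1,0,0,45,-28,1,0,0,45,-28,1,0,0,45,-28,1,0,0,45,-28,1,0,0,45,-28,1,0,0,45,-20,1,0,0,45,-12,1,0,0,45,-4,0,0,0,45])

```text
t: 6.18
tool_pos: [0.6189, -0.3223, 0.1702]
orientation: [-2.278, -2.16, 0.002]
force: [1.1, -0.8, -2.4]
opening: 0.054
gripper_force: 24.8
```

Request:
play_rows(deltas=[0,0,8,0,45,0,0,16,0,45,0,0,20,0,45,0,0,20,0,45,0,0,20,0,45,0,0,16,0,45,0,0,10,0,45,0,0,5,0,45,0,0,0,0,45,0,0,0,0,45])

```text
t: 7.02
tool_pos: [0.6209, -0.3198, 0.0581]
orientation: [2.276, 2.165, 0.0]
force: [0.3, -0.6, -2.7]
opening: 0.0541
gripper_force: 24.8
```

```bash
python3 - <<'E'
from h import *
s=robot.read_state();print(s['opening'],s['gripper_force'],s['force'].round(2),s['t'],s['orientation'])
goto([.622,-.3207,.0515],None,'A')
S=shot('scene','s1.png'); T=shot('top','t1.png'); print(proj(S,[.622,-.314,.098]),proj(T,[.622,-.314,.098]))
E
```

```text
0.05410560978831011 24.765305668115616 [ 0.32 -0.59 -2.69] 7.0167 [2.27620983e+00 2.16473815e+00 3.18872515e-04]
A turn 0.0 shift [-0.8  1.1  6.6] tcp [ 0.6209 -0.3198  0.0581]
[152.29172497 175.49695575] [475.19112445 121.20381332]
```

View pics/s1.png

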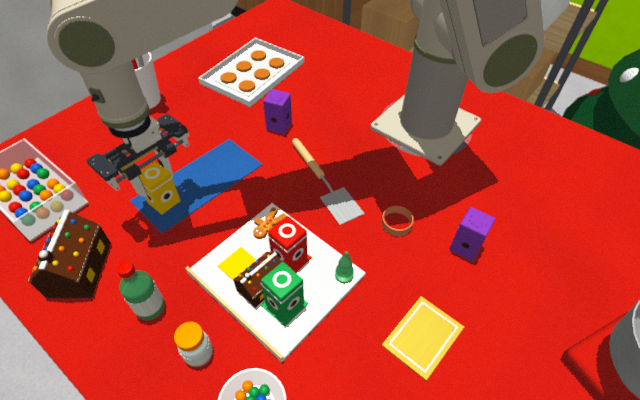

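The yellow tin hangs over the far end of the mat, at (157,188). Its bare coaster shows at (238,262), and the house hasn't moved. Lowering and releasing.

Request:
play_rows(deltas=[0,0,3,0,45,0,0,2,0,45,0,0,1,0,45,0,0,0,0,45,0,0,0,0,45])

```text
t: 7.53
tool_pos: [0.6204, -0.3203, 0.0516]
orientation: [-2.277, -2.164, -0.0]
force: [0.2, 0.4, -1.4]
opening: 0.0541
gripper_force: 24.8
```

Request:
play_rows(deltas=[0,0,0,0,60,0,0,0,0,72,0,0,0,0,72,0,0,0,0,72,0,0,0,0,72,0,0,0,0,72])

```text
t: 8.03
tool_pos: [0.6206, -0.3203, 0.0518]
orientation: [2.277, 2.164, 0.0]
force: [0.0, 0.7, 0.4]
opening: 0.0721
gripper_force: 0.0
```

Request:
play_rows(deltas=[0,0,-6,0,72,0,0,-16,0,72,0,0,-24,0,72,0,0,-24,0,72,0,0,-24,0,72,0,0,-24,0,72,0,0,-24,0,80,0,0,-12,0,93,0,0,-2,0,93,0,0,0,0,93])

```text
t: 8.87
tool_pos: [0.6209, -0.3205, 0.2085]
orientation: [2.276, 2.163, 0.001]
force: [-1.2, 0.6, -0.8]
opening: 0.0915
gripper_force: 0.0
```

```bash
python3 - <<'E'
from h import *
T=shot('top','t2.png');S=shot('scene','s2.png')
y=((20,130,120),(32,255,255))
goto([.6347,.0689,.200],-2.7,'green hover')
for n,c in(('T',T),('S',S)):
    m=mask(c,(0,0,170),(180,70,255));k,l,s,ce=cv2.connectedComponentsWithStats(m);p0=proj(c,[.622,-.314,.098])
    for i in range(1,k):
        if 40<s[i,4]<300 and np.hypot(*(ce[i]-p0))<25: print(n,ce[i],s[i,4],onplane(c,*ce[i],.098))
E
```

```text
green hover turn -0.2 shift [389.   -3.4   6. ] tcp [ 0.6198 -0.3198  0.2055]
```

Request:
play_rows(deltas=[15,0,0,0,93,30,0,0,0,93,32,0,0,0,93,32,0,0,0,93,32,0,0,0,93,32,0,0,0,93,32,0,0,0,93,32,0,0,0,93,32,0,0,0,93,32,0,0,0,93])

```text
t: 9.8
tool_pos: [0.6344, -0.0168, 0.2058]
orientation: [-2.275, -2.163, 0.002]
force: [0.7, 0.0, 0.4]
opening: 0.0929
gripper_force: 0.0
```

Request:
play_rows(deltas=[32,-1,0,0,93,28,-1,0,0,93,18,-1,0,0,93,10,0,0,0,93,0,0,0,0,93,0,0,0,0,93,0,0,0,0,93])

```text
t: 10.38
tool_pos: [0.637, 0.0674, 0.2071]
orientation: [-2.278, -2.163, 0.001]
force: [0.7, 0.4, 0.3]
opening: 0.093
gripper_force: 0.0
```

```bash
python3 - <<'E'
from h import *
c=shot('wrist');goto([.6347,.0689,.062],-2.7,'green')
m=mask(c,(0,0,150),(180,80,255));k,l,s,ce=cv2.connectedComponentsWithStats(m);print(proj(c,[.6347,.0689,.111]))
for i in range(1,k):
    if 100<s[i,4]<1500: print(ce[i].round(1),s[i,4],onplane(c,*ce[i],.111).round(4))
E
```

```text
green turn -0.3 shift [  1.8  -2.5 145.3] tcp [0.6372 0.0671 0.2073]
[319.42503374 197.1788247 ]
[204.    9.5] 459 [0.549  0.2347 0.111 ]
[375.8 232.2] 292 [0.691  0.0279 0.111 ]
[445.  215.2] 389 [0.761  0.0433 0.111 ]
[254.3 258.1] 167 [0.5615 0.0042 0.111 ]
[242.4 292.6] 139 [ 0.543  -0.0384  0.111 ]
```

Request:
play_rows(deltas=[1.8,-2.5,8,0,93,0,0,18,0,93,0,0,18,0,93,0,0,18,0,93,0,0,18,0,93,0,0,18,0,93,0,0,18,0,93,0,0,16,0,93,0,0,9,0,93,0,0,4,0,93])

```text
t: 11.27
tool_pos: [0.6333, 0.0695, 0.0601]
orientation: [-2.277, -2.162, 0.004]
force: [-0.3, -0.3, -0.4]
opening: 0.0932
gripper_force: 0.0
```

Request:
play_rows(deltas=[0,0,0,0,93,0,0,0,0,50,0,0,0,0,45,0,0,0,0,45,0,0,0,0,45,0,0,0,0,45,0,0,0,0,45,0,0,0,0,45,0,0,0,0,45], newtons=25)

```text
t: 12.02
tool_pos: [0.635, 0.0704, 0.0629]
orientation: [2.277, 2.164, 0.0]
force: [-1.7, 0.4, 1.6]
opening: 0.0541
gripper_force: 24.8
```

```bash
python3 - <<'E'
from h import *
s=robot.read_state();print(s['opening'],s['gripper_force'],s['force'].round(2),s['t'])
goto([.527,-.3065,.062],None,'B from here (tin centred)')
E
```

```text
0.05411471706151053 24.772073328495026 [-1.74  0.44  1.56] 12.0167
B from here (tin centred) turn 0.0 shift [-381.9  -88.7    0.9] tcp [0.635  0.0704 0.0629]
```

Request:
play_rows(deltas=[0,0,-6,0,45,0,0,-14,0,45,0,0,-20,0,45,0,0,-20,0,45,0,0,-20,0,45,0,0,-20,0,45,0,0,-12,0,45,0,0,0,0,45,-10,-3,0,0,45,-18,-5,0,0,45])

```text
t: 12.85
tool_pos: [0.6246, 0.0436, 0.1732]
orientation: [-2.274, -2.166, 0.001]
force: [0.3, -0.2, -2.9]
opening: 0.0545
gripper_force: 24.8
```

Request:
play_rows(deltas=[-26,-6,0,0,45,-30,-7,0,0,45,-30,-7,0,0,45,-30,-7,0,0,45,-30,-7,0,0,45,-30,-7,0,0,45,-30,-7,0,0,45,-30,-7,0,0,45,-30,-7,0,0,45,-30,-7,0,0,45])

```text
t: 13.68
tool_pos: [0.5392, -0.2507, 0.1723]
orientation: [-2.275, -2.162, 0.002]
force: [0.6, -0.4, -2.9]
opening: 0.0543
gripper_force: 24.8
```

Request:
play_rows(deltas=[-28,-6,0,0,45,-18,-4,0,0,45,-10,-2,0,0,45,-2,0,0,0,45,0,0,0,0,45,0,0,10,0,45,0,0,18,0,45,0,0,20,0,45,0,0,20,0,45,0,0,18,0,45])

```text
t: 14.52
tool_pos: [0.5266, -0.3045, 0.0865]
orientation: [-2.274, -2.166, -0.0]
force: [-0.0, 0.3, -3.2]
opening: 0.0543
gripper_force: 24.8
```

```bash
python3 - <<'E'
from h import *
shot('top','t3.png'); goto([.527,-.3065,.0508],None,'B')
E
```

```text
B turn 0.0 shift [-3.3  2.9 31.3] tcp [ 0.5245 -0.3032  0.0821]
```

View pics/t3.png

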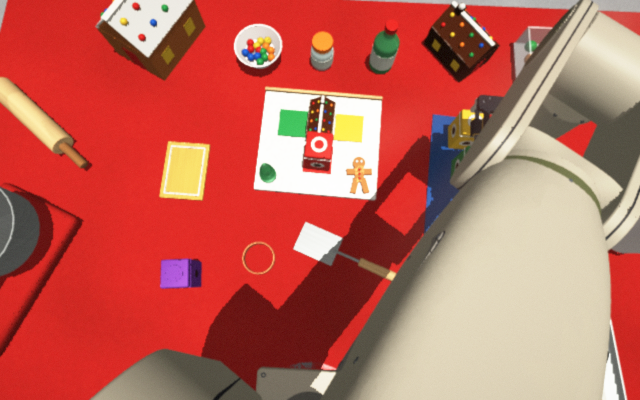

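The green coaster at (294,124) and the yellow coaster at (349,127) are bare, and the house is undisturbed. The yellow tin stands on the mat at (460,130), with green being lowered beside it.

Request:
play_rows(deltas=[-3,3,10,0,45,0,0,10,0,45,0,0,6,0,45,0,0,3,0,45,0,0,1,0,45,0,0,0,0,45,0,0,0,0,45])

```text
t: 15.15
tool_pos: [0.5298, -0.3101, 0.0594]
orientation: [2.276, 2.163, 0.0]
force: [0.4, 0.3, -2.9]
opening: 0.0541
gripper_force: 24.8
```

```bash
python3 - <<'E'
from h import *
s=robot.read_state();print(s['opening'],s['force'].round(2));goto([.527,-.3065,.0508],None,'B')
E
```

```text
0.05412620246487846 [ 0.4  0.3 -2.9]
B turn 0.0 shift [ 3.5 -3.   8.6] tcp [ 0.5298 -0.3101  0.0594]
```

Request:
play_rows(deltas=[3,-3,4,0,45,0,0,3,0,45,0,0,1,0,45,0,0,0,0,45,0,0,0,0,45])

```text
t: 15.57
tool_pos: [0.5265, -0.3066, 0.0509]
orientation: [-2.277, -2.164, 0.0]
force: [-2.4, 1.6, 2.0]
opening: 0.0541
gripper_force: 24.8
```

Request:
play_rows(deltas=[0,0,0,0,60,0,0,0,0,72,0,0,0,0,72,0,0,0,0,72,0,0,0,0,72,0,0,0,0,72])

```text
t: 16.07
tool_pos: [0.5266, -0.3067, 0.0507]
orientation: [2.277, 2.164, 0.0]
force: [-0.1, 0.1, -0.1]
opening: 0.072
gripper_force: 0.0
```

Request:
play_rows(deltas=[0,0,-6,0,72,0,0,-16,0,72,0,0,-24,0,72,0,0,-24,0,72,0,0,-24,0,72,0,0,-24,0,72,0,0,-20,0,80,0,0,-10,0,93,0,0,-2,0,93,0,0,0,0,93])

```text
t: 16.9
tool_pos: [0.5268, -0.3068, 0.2011]
orientation: [2.276, 2.164, 0.0]
force: [0.2, 0.9, -0.2]
opening: 0.0916
gripper_force: 0.0
```

```bash
python3 - <<'E'
from h import *
s=robot.read_state();print(s['opening'],s['force'].round(2),s['q'].round(2));goto([.5522,.006,.2],87.3,'red')
E
```

```text
0.09155811906931692 [ 0.24  0.86 -0.18] [-0.61  0.16  1.48 -0.    1.49 -0.56]
red turn 89.8 shift [  10.6 -313.7    0.9] tcp [ 0.5268 -0.3068  0.2011]
```

Request:
play_rows(deltas=[0,0,0,7,93,0,0,0,7,93,0,0,0,7,93,0,0,0,7,93,0,0,0,7,93,0,0,0,7,93,0,0,0,7,93,0,0,0,7,93,0,0,0,7,93,0,0,0,7,93])

```text
t: 17.73
tool_pos: [0.5256, -0.3059, 0.1979]
orientation: [-3.105, -0.457, 0.004]
force: [-0.4, -0.8, 0.1]
opening: 0.0934
gripper_force: 0.0
```

Request:
play_rows(deltas=[0,0,0,7,93,0,0,0,7,93,0,0,0,5.8,93,0,0,0,0,93,1,-16,0,0,93,1,-30,0,0,93,1,-30,0,0,93,1,-30,0,0,93,1,-30,0,0,93,1,-30,0,0,93])

```text
t: 18.57
tool_pos: [0.5397, -0.1387, 0.1995]
orientation: [-3.14, 0.068, 0.002]
force: [1.2, -0.1, 0.8]
opening: 0.0931
gripper_force: 0.0
```

Request:
play_rows(deltas=[1,-30,0,0,93,1,-30,0,0,93,1,-30,0,0,93,1,-28,0,0,93,1,-18,0,0,93,0,-10,0,0,93,0,-2,0,0,93,0,0,0,0,93,0,0,0,0,93])

```text
t: 19.32
tool_pos: [0.5522, 0.0058, 0.2003]
orientation: [3.14, -0.073, -0.001]
force: [-0.3, -0.7, 0.4]
opening: 0.093
gripper_force: 0.0
```

```bash
python3 - <<'E'
from h import *
print(robot.read_state()['q'].round(2));goto([.5522,.006,.062],87.3,'red');c=shot('wrist','w3.png');T=shot('top','t4.png');print(proj(c,[.5522,.006,.111]))
y=mask(T,(0,0,170),(180,60,255))
E
```

```text
[-0.08  0.01  1.65 -0.    1.48  1.54]
red turn 0.0 shift [ 1.000e-01 -2.000e-01  1.383e+02] tcp [0.5522 0.0058 0.2003]
[322.09790263 199.96145772]
```

View pics/w3.png

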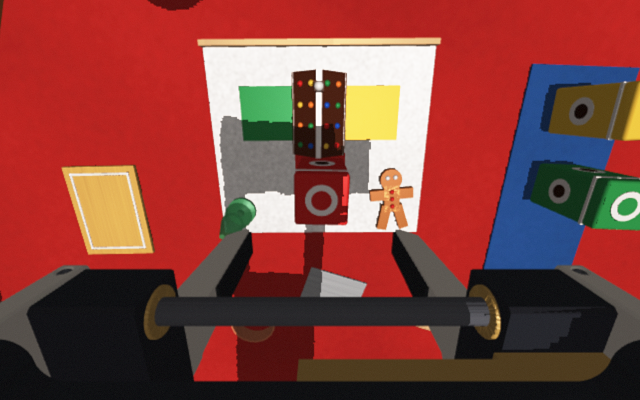

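The wrist view shows the red ring at (321,200), as predicted. The tree at (238,215) is clear of the left finger. Descending on red.

Request:
play_rows(deltas=[0,0,8,0,93,0,0,18,0,93,0,0,18,0,93,0,0,18,0,93,0,0,18,0,93,0,0,18,0,93,0,0,18,0,93,0,0,13,0,93,0,0,7,0,93,0,0,2,0,93])

```text
t: 20.25
tool_pos: [0.5512, 0.0061, 0.0608]
orientation: [-3.141, 0.075, 0.004]
force: [-0.5, 0.0, -0.2]
opening: 0.0929
gripper_force: 0.0
```

Request:
play_rows(deltas=[0,0,0,0,93,0,0,0,0,50,0,0,0,0,45,0,0,0,0,45,0,0,0,0,45,0,0,0,0,45,0,0,0,0,45,0,0,0,0,45,0,0,0,0,45], newtons=25)

```text
t: 21.0
tool_pos: [0.5525, 0.0065, 0.0629]
orientation: [3.141, -0.074, 0.0]
force: [0.8, -1.2, 1.5]
opening: 0.0539
gripper_force: 24.9
```

```bash
python3 - <<'E'
from h import *
s=robot.read_state();print(s['opening'],s['gripper_force'],s['force'].round(2),s['t'])
goto([.432,-.299,.062],None,'C from here (tin centred)')
E
```

```text
0.05387578846918418 24.903274029493332 [ 0.8  -1.22  1.52] 21.0
C from here (tin centred) turn 0.0 shift [-106.   310.8    0.8] tcp [0.5525 0.0065 0.0629]
```

Request:
play_rows(deltas=[0,0,-6,0,45,0,0,-14,0,45,0,0,-20,0,45,0,0,-20,0,45,0,0,-20,0,45,0,0,-20,0,45,0,0,-12,0,45,0,0,0,0,45,-3,10,0,0,45,-6,18,0,0,45])

```text
t: 21.83
tool_pos: [0.5413, -0.0204, 0.173]
orientation: [-3.14, 0.071, 0.003]
force: [-0.8, -0.5, -3.3]
opening: 0.0542
gripper_force: 24.9
```

Request:
play_rows(deltas=[-9,26,0,0,45,-10,28,0,0,45,-10,28,0,0,45,-10,28,0,0,45,-10,28,0,0,45,-10,28,0,0,45,-10,28,0,0,45,-10,28,0,0,45,-9,28,0,0,45,-6,20,0,0,45])

```text
t: 22.67
tool_pos: [0.4327, -0.2881, 0.1723]
orientation: [-3.139, 0.076, 0.005]
force: [0.1, -0.0, -2.3]
opening: 0.0536
gripper_force: 24.9
```

Request:
play_rows(deltas=[-3,10,0,0,45,0,3,0,0,45,0,0,0,0,45,0,0,10,0,45,0,0,18,0,45,0,0,20,0,45,0,0,20,0,45,0,0,16,0,45,0,0,0,0,45,0,0,0,0,45])

```text
t: 23.5
tool_pos: [0.4313, -0.2972, 0.0891]
orientation: [-3.138, 0.072, 0.004]
force: [-0.4, -0.2, -2.5]
opening: 0.054
gripper_force: 24.9
```

```bash
python3 - <<'E'
from h import *
s=robot.read_state();print(s['opening'],s['force'].round(2));goto([.432,-.299,.0508],None,'C')
E
```

```text
0.05401385024071212 [-0.41 -0.21 -2.49]
C turn 0.0 shift [ 0.9  1.9 38.3] tcp [ 0.4313 -0.2972  0.0891]
```

Request:
play_rows(deltas=[0,1,12,0,45,0,0,12,0,45,0,0,7,0,45,0,0,4,0,45,0,0,2,0,45,0,0,1,0,45,0,0,0,0,45,0,0,0,0,45])

```text
t: 24.17
tool_pos: [0.432, -0.3004, 0.0531]
orientation: [3.14, -0.074, 0.001]
force: [-0.3, -0.2, -2.8]
opening: 0.054
gripper_force: 24.9
```

Request:
play_rows(deltas=[0,0,0,0,60,0,0,0,0,75,0,0,0,0,75,0,0,0,0,75,0,0,0,0,75,0,0,0,0,75])

```text
t: 24.67
tool_pos: [0.4318, -0.3002, 0.0528]
orientation: [3.141, -0.074, 0.0]
force: [0.4, 0.4, 0.7]
opening: 0.075
gripper_force: 0.0
```

Request:
play_rows(deltas=[0,0,-6,0,75,0,0,-16,0,75,0,0,-24,0,75,0,0,-24,0,75,0,0,-24,0,75,0,0,-24,0,75,0,0,-20,0,80,0,0,-10,0,93,0,0,-2,0,93,0,0,0,0,93])

```text
t: 25.5
tool_pos: [0.432, -0.3004, 0.203]
orientation: [3.14, -0.074, 0.001]
force: [-0.0, 0.4, -0.4]
opening: 0.0917
gripper_force: 0.0
```

```bash
python3 - <<'E'
from h import *
s=robot.read_state();print(s['opening'],s['force'].round(2),s['tool_pos']);goto([.632,.004,.2],87.3,'house')
S=shot('scene','s4.png')
for n,P in(('A',[.622,-.314,.098]),('B',[.527,-.3065,.098]),('C',[.432,-.299,.098])): print(n,proj(S,P).round(1))
E
```

```text
0.09170328552208862 [-0.01  0.45 -0.38] [ 0.43199094 -0.30036126  0.20299991]
house turn -0.0 shift [ 185.4 -313.4    2.9] tcp [ 0.432  -0.3004  0.203 ]
A [152.3 175.5]
B [189.6 152.8]
C [223.8 132. ]
```

View pics/s4.png

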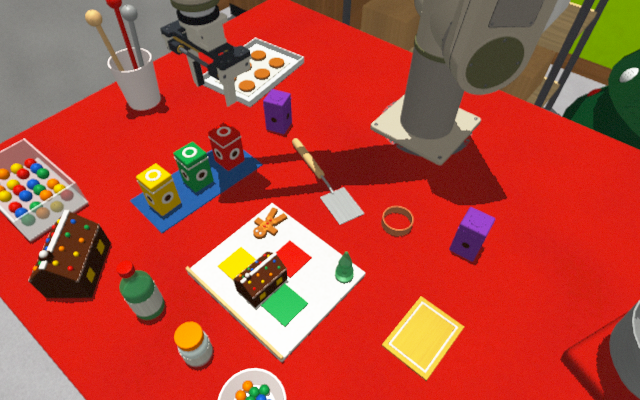

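All three tins stand on the mat: yellow (157,188), green (193,167), red (226,145). The house is at (261,278) with the coasters around it bare. Moving above the house and measuring it again.

Request:
play_rows(deltas=[8,-14,0,0,93,16,-28,0,0,93,17,-28,0,0,93,17,-28,0,0,93,17,-28,0,0,93,17,-28,0,0,93,17,-28,0,0,93,17,-28,0,0,93,17,-28,0,0,93,17,-28,0,0,93])

```text
t: 26.38
tool_pos: [0.6037, -0.0403, 0.2001]
orientation: [-3.14, 0.074, 0.006]
force: [0.6, -0.6, 0.6]
opening: 0.0927
gripper_force: 0.0
```

Request:
play_rows(deltas=[14,-24,0,0,93,8,-16,0,0,93,3,-7,0,0,93,0,0,0,0,93,0,0,0,0,93,0,0,0,0,93])

```text
t: 26.88
tool_pos: [0.6306, 0.0026, 0.2019]
orientation: [3.14, -0.076, -0.002]
force: [0.8, -0.1, -0.2]
opening: 0.093
gripper_force: 0.0
```

```bash
python3 - <<'E'
from h import *
c=shot('wrist','w4.png');S=dict(np.load('pics/s4.png.npz'));T=dict(np.load('pics/t4.png.npz'))
goto([.632,.004,.2],None)
G=((45,90,50),(75,255,255));Y=((20,120,90),(34,255,255));Rr=((0,120,60),(8,255,255))
for n,k,P in(('green',G,[.6347,.0689,.015]),('yellow',Y,[.6286,-.0596,.015]),('red',Rr,[.5522,.006,.015])):
    for nm,cc in(('wrist',c),('scene',S)):
        try:
            p=proj(cc,P).astype(int);w=np.array([onplane(cc,*q,.015)[:2] for q in quad(mask(cc,*k),p)])
            e=np.roll(w,-1,0)-w;print(n,nm,w.mean(0).round(4),np.hypot(*e.T).round(3),((np.degrees(np.arctan2(e[:,1],e[:,0]))+45)%90-45).round(1))
        except Exception as ex: print(n,nm,ex)
print('house proj',proj(c,[.632,.004,.076]),proj(c,[.5522,.006,.015]))
# house dark-brown quad
for nm,cc in(('wrist',c),('scene',S)):
    m=cv2.morphologyEx(mask(cc,(0,30,5),(20,255,110)),cv2.MORPH_CLOSE,np.ones((5,5)))
    p=proj(cc,[.632,.015,.065]).astype(int)
    print(nm,quad(m,p).tolist())
E
```

```text
turn 0.0 shift [ 1.2 -1.6  2.3] tcp [0.6307 0.0024 0.2023]
green wrist [0.635  0.0696] [0.062 0.062 0.062 0.062] [-3.2 -2.7 -2.5 -2.7]
green scene [0.6351 0.0681] [0.064 0.063 0.064 0.064] [-3.6 -1.7 -2.9 -2.2]
yellow wrist [ 0.6297 -0.0576] [0.063 0.064 0.063 0.062] [-1.9 -2.7 -3.7 -2.7]
yellow scene [ 0.6286 -0.0682] [0.065 0.049 0.063 0.047] [-1.9 -5.1 -3.7 -3.2]
red wrist [0.5569 0.0084] [0.063 0.067 0.063 0.074] [-2.7 -4.2  3.9 -3.5]
red scene [0.5479 0.0078] [0.067 0.071 0.041 0.063] [ -0.4 -23.8  -3.   -2.2]
house proj [320.88967944 188.29683585] [322.3505531  231.44378585]
wrist [[346.0, 144.0], [343.0, 212.0], [311.0, 272.0], [279.0, 142.0]]
scene [[291.0, 275.0], [255.0, 308.0], [230.0, 283.0], [271.0, 248.0]]
```

View pics/w4.png

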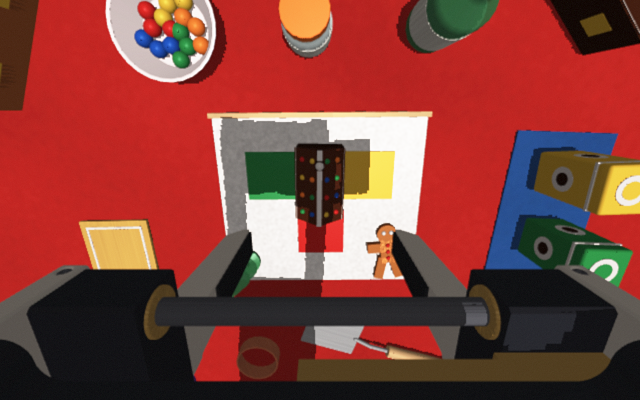

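The wrist view has the house roof at columns 296–344 and rows 143–225, with its ridge near column 320. The tree is behind the left finger at (248,265), outside it. Next I need the ridge ends.

```bash
python3 - <<'E'
from h import *
c=dict(np.load('pics/w4.png.npz'));S=dict(np.load('pics/s4.png.npz'))
ends=[]
for cc,lo,box in((c,110,(310,140,332,232)),(S,170,(240,248,285,285))):
    x0,y0,x1,y1=box;m=mask(cc,(0,0,lo),(180,75,255));k=np.zeros_like(m);k[y0:y1,x0:x1]=m[y0:y1,x0:x1]
    n,l,s,ce=cv2.connectedComponentsWithStats(k);
    i=1+np.argmax([max(s[j,2:4]) for j in range(1,n)]);pt=np.argwhere(l==i)[:,::-1]
    vx,vy,a,b=cv2.fitLine(pt.astype(np.float32),cv2.DIST_L2,0,.01,.01).ravel();t=(pt-[a,b])@[vx,vy]
    q=[(a+vx*z,b+vy*z) for z in(t.min(),t.max())];q=sorted(q,key=lambda p:onplane(cc,*p,.076)[0]);ends.append(q)
    w=np.array([onplane(cc,*p,.076)[:2] for p in q]);d=w[1]-w[0];print(np.round(q,1).tolist(),s[i].tolist(),w.round(4).tolist(),'mid',w.mean(0).round(4),'len',np.hypot(*d).round(3),'ang',np.degrees(np.arctan2(d[1],d[0])).round(2))
for j in(0,1): print('tri',tri([(c,*ends[0][j]),(S,*ends[1][j])]).round(4))
# eaves: brown columns by row in wrist
m=mask(c,(0,0,0),(180,255,95))[:,285:355]
for r in(165,185,205): xs=np.where(m[r])[0]+285;print(r,xs.min(),xs.max(),onplane(c,xs.min(),r,.052)[:2].round(4),onplane(c,xs.max(),r,.052)[:2].round(4))
E
```

```text
[[318.3, 226.0], [319.0, 171.0]] [317, 171, 5, 56, 229] [[0.5873, 0.0091], [0.6514, 0.0051]] mid [0.6194 0.0071] len 0.064 ang -3.53
[[275.6, 243.7], [241.8, 271.0]] [243, 248, 37, 29, 350] [[0.572, -0.0071], [0.6561, -0.0137]] mid [ 0.614  -0.0104] len 0.084 ang -4.47
tri [0.5918 0.0083 0.1035]
tri [0.6626 0.0037 0.1086]
165 285 344 [0.6551 0.0445] [ 0.6519 -0.0236]
185 285 343 [0.6312 0.0466] [ 0.628  -0.0219]
205 296 341 [0.6057 0.0355] [ 0.6031 -0.0189]
```

Request:
play_rows(deltas=[0,-4,10,0,93,0,0,20,0,93,0,0,24,0,93,0,0,24,0,93,0,0,24,0,93,0,0,22,0,93,0,0,18,0,93,0,0,12,0,93,0,0,0,0,93,0,0,0,0,93])

```text
t: 27.77
tool_pos: [0.6309, 0.0074, 0.0481]
orientation: [-3.141, 0.075, 0.002]
force: [0.1, -0.6, 0.9]
opening: 0.0933
gripper_force: 0.0
```

```bash
python3 - <<'E'
from h import *
goto([.631,.0065,.020],-92.7);print(robot.read_state()['force'].round(2)); shot('wrist','w5.png')
E
```

```text
turn -0.0 shift [ 0.2  0.9 28.1] tcp [0.6309 0.0074 0.0481]
[ 0.1  -0.62  0.88]
```

View pics/w5.png

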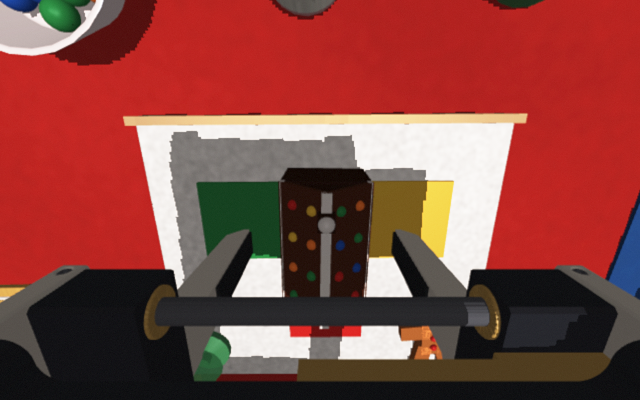

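The house sits centred between the fingers, at columns 281–370 with its chimney at (326,225). The tree, bottom left, is clear. Lowering and gripping.

Request:
play_rows(deltas=[0,1,10,0,93,0,0,10,0,93,0,0,6,0,93,0,0,2,0,93,0,0,0,0,93])

```text
t: 28.23
tool_pos: [0.6306, 0.0068, 0.0194]
orientation: [-3.141, 0.074, 0.003]
force: [0.0, -0.4, 0.2]
opening: 0.0931
gripper_force: 0.0
```

Request:
play_rows(deltas=[0,0,0,0,75,0,0,0,0,64,0,0,0,0,60,0,0,0,0,56,0,0,0,0,50,0,0,0,0,45,0,0,0,0,45,0,0,0,0,45,0,0,0,0,45,0,0,0,0,45], newtons=20)

```text
t: 29.07
tool_pos: [0.6317, 0.0066, 0.0209]
orientation: [3.141, -0.074, 0.001]
force: [-0.8, -1.7, 2.5]
opening: 0.0557
gripper_force: 20.0
```

```bash
python3 - <<'E'
from h import *
s=robot.read_state();print(s['opening'],s['gripper_force'],s['force'].round(2))
goto([.5142,.3038,.12],-91.7,'gold from here')
E
```

```text
0.05567017881058939 19.971449375152588 [-0.76 -1.7   2.45]
gold from here turn -1.0 shift [-126.2 -293.6  -99.2] tcp [0.6317 0.0066 0.0209]
```

Request:
play_rows(deltas=[0,0,-4,0,45,0,0,-8,0,45,0,0,-14,0,45,0,0,-18,0,45,0,0,-20,0,45,0,0,-20,0,45,0,0,-20,0,45,0,0,-16,0,45,0,0,-8,0,45,0,0,-2,0,45])

```text
t: 29.9
tool_pos: [0.633, 0.0067, 0.154]
orientation: [3.141, -0.074, 0.007]
force: [0.7, 0.1, -1.9]
opening: 0.0559
gripper_force: 20.0
```

Request:
play_rows(deltas=[-3,-8,0,-1,45,-6,-14,0,0,45,-8,-18,0,0,45,-9,-20,0,0,45,-9,-22,0,0,45,-9,-22,0,0,45,-9,-22,0,0,45,-9,-22,0,0,45,-9,-22,0,0,45,-9,-22,0,0,45])

```text
t: 30.73
tool_pos: [0.5549, 0.2031, 0.1487]
orientation: [3.141, -0.045, -0.005]
force: [0.2, 0.1, -2.6]
opening: 0.0557
gripper_force: 20.0
```

Request:
play_rows(deltas=[-9,-22,0,0,45,-9,-22,0,0,45,-9,-20,0,0,45,-8,-16,0,0,45,-6,-12,0,0,45,-4,-8,0,0,45,0,-2,0,0,45,0,0,0,0,45,0,0,0,0,45])

```text
t: 31.48
tool_pos: [0.5157, 0.3038, 0.1504]
orientation: [3.141, -0.047, -0.0]
force: [0.8, -1.1, -1.6]
opening: 0.0559
gripper_force: 20.0
```

```bash
python3 - <<'E'
from h import *
s=robot.read_state();print(s['opening'],s['gripper_force'],s['force'].round(2))
goto([.5142,.3038,.0149],-91.7,'gold from here');S=shot('scene','s6.png');T=shot('top','t6.png')
o=np.hstack([S['pixels'][200:400,220:620],T['pixels'][60:260,100:500]]);cv2.imwrite('pics/c6.png',o)
E
```

```text
0.055904919438131924 19.97247040271759 [ 0.85 -1.1  -1.62]
gold from here turn -0.0 shift [ -1.5  -0.  135.5] tcp [0.5157 0.3038 0.1504]
```

View pics/c6.png

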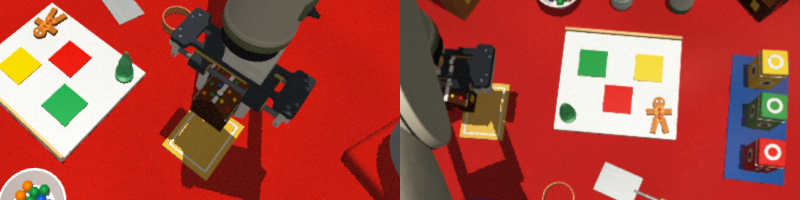

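The house is held over the gold board, at crop (215,105). The tree stands at (124,68) and all three tins are on the mat. Lowering.

Request:
play_rows(deltas=[-1,0,6,0,45,0,0,12,0,45,0,0,18,0,45,0,0,20,0,45,0,0,20,0,45,0,0,20,0,45,0,0,16,0,45,0,0,10,0,45,0,0,4,0,45,0,0,0,0,45])

```text
t: 32.42
tool_pos: [0.5135, 0.3037, 0.023]
orientation: [3.14, -0.047, -0.004]
force: [-0.5, 0.1, -3.1]
opening: 0.0555
gripper_force: 20.0
```

Request:
play_rows(deltas=[0,0,2,0,45,0,0,2,0,45,0,0,2,0,45,0,0,1,0,45,0,0,1,0,45,0,0,0,0,45,0,0,0,0,45,0,0,0,0,45])

```text
t: 33.08
tool_pos: [0.5146, 0.3045, 0.0168]
orientation: [-3.141, 0.047, -0.0]
force: [-0.3, 0.0, -1.6]
opening: 0.0558
gripper_force: 20.0
```

```bash
python3 - <<'E'
from h import *
s=robot.read_state();print(s['opening'],s['gripper_force'],s['force'].round(2))
goto([.5142,.3038,.0149],-91.7,'gold from here')
E
```

```text
0.05583903181788357 19.97259646654129 [-0.31  0.04 -1.59]
gold from here turn -0.0 shift [-0.3  0.7  1.9] tcp [0.5146 0.3045 0.0168]
```

Request:
play_rows(deltas=[0,0,1,0,45,0,0,1,0,45,0,0,0,0,45,0,0,0,0,45,0,0,0,0,45])

```text
t: 33.5
tool_pos: [0.5147, 0.3045, 0.0149]
orientation: [-3.141, 0.047, -0.001]
force: [-0.2, 0.6, 0.6]
opening: 0.0563
gripper_force: 20.0
```

Request:
play_rows(deltas=[0,0,0,0,58,0,0,0,0,60,0,0,0,0,64,0,0,0,0,70,0,0,0,0,80,0,0,0,0,85,0,0,0,0,85])

```text
t: 34.08
tool_pos: [0.5144, 0.3044, 0.0146]
orientation: [3.141, -0.047, -0.0]
force: [0.3, 0.4, 0.5]
opening: 0.0833
gripper_force: 0.0
```

Request:
play_rows(deltas=[0,0,-4,0,85,0,0,-10,0,85,0,0,-18,0,85,0,0,-22,0,85,0,0,-24,0,85,0,0,-24,0,85,0,0,-24,0,85,0,0,-24,0,85,0,0,-20,0,85,0,0,-10,0,85])

```text
t: 34.92
tool_pos: [0.5159, 0.3051, 0.1994]
orientation: [-3.139, 0.047, -0.008]
force: [0.9, 0.7, 0.1]
opening: 0.0848
gripper_force: 0.0
```

```bash
python3 - <<'E'
from h import *
S=shot('scene','s7.png');c=shot('wrist','w7.png')
goto([.432,-.300,.215],-92.7,'red pick')
print(robot.read_state()['tool_pos'])
cv2.imwrite('pics/c7.png',np.hstack([S['pixels'][130:400,120:480],cv2.resize(c['pixels'],(432,270))]))
m=mask(c,(0,0,110),(180,75,255))
g=mask(c,(14,80,90),(35,255,255));print(proj(c,[.5142,.3038,.006]),proj(c,[.5142,.3038,.07]))
E
```

```text
red pick turn 1.0 shift [-55.3 608.3 -18.8] tcp [0.5159 0.3051 0.1979]
[0.51593389 0.30510346 0.1979262 ]
[323.91627784 177.92257444] [324.13545783 191.11266696]
```

View pics/c7.png

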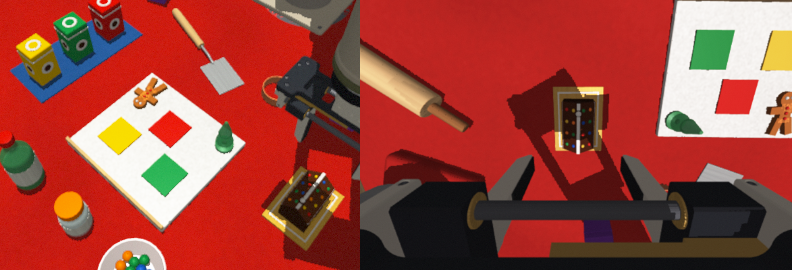

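The house stands upright on the gold board, at crop (305,205), with the ridge along the long side. The tree and tins are undisturbed. Next I'll check the house position and measure the coasters and tins.

```bash
python3 - <<'E'
from h import *
c=dict(np.load('pics/w7.png.npz'));S=dict(np.load('pics/s7.png.npz'));T=dict(np.load('pics/t6.png.npz'))
# house ridge in wrist
p0=proj(c,[.5142,.3038,.07]).astype(int);m=mask(c,(0,0,120),(180,75,255));k=np.zeros_like(m);k[p0[1]-45:p0[1]+45,p0[0]-12:p0[0]+12]=m[p0[1]-45:p0[1]+45,p0[0]-12:p0[0]+12]
n,l,s,ce=cv2.connectedComponentsWithStats(k)
for i in range(1,n):
    if s[i,3]>20:
        x,y,w,h,a=s[i];print('ridge',s[i].tolist(),onplane(c,x+w/2-.5,y+h,.07).round(4),onplane(c,x+w/2-.5,y,.07).round(4))
b=mask(c,(0,0,0),(180,255,80))
for dy in(-15,0,12):
    r=p0[1]+dy;xs=np.where(b[r,p0[0]-40:p0[0]+40])[0]+p0[0]-40;print('roof row',r,xs.min(),xs.max(),onplane(c,(xs.min()+xs.max())/2,r,.052).round(4))
G=((45,90,50),(75,255,255));Y=((20,120,90),(34,255,255));Rr=((0,120,60),(8,255,255))
def show(n,nm,cc,q,z):
    w=np.array([onplane(cc,*p,z)[:2] for p in q]);e=np.roll(w,-1,0)-w;print(n,nm,w.mean(0).round(4),np.hypot(*e.T).round(3),((np.degrees(np.arctan2(e[:,1],e[:,0]))+45)%90-45).round(1))
for n,kk,P in(('green',G,[.635,.069,.015]),('yellow',Y,[.629,-.059,.015]),('red',Rr,[.552,.006,.015])):
    for nm,cc in(('top',T),('scene',S)): show(n,nm,cc,quad(mask(cc,*kk),proj(cc,P).astype(int)),.015)
show('board','top',T,quad(mask(T,(0,0,140),(180,60,255)),proj(T,[.56,-.09,.012]).astype(int)) ,.012)
for n,P in(('yellow',[.622,-.314,.098]),('green',[.527,-.3065,.098]),('red',[.432,-.299,.098])):
    obs=[]
    for cc in(T,S):
        m=mask(cc,(0,0,165),(180,75,255));k,l,s,ce=cv2.connectedComponentsWithStats(m);q=proj(cc,P)
        d=[(np.hypot(*(ce[i]-q)),i) for i in range(1,k) if 50<s[i,4]<250];j=min(d);obs.append((cc,*ce[j[1]]))
    print('tin',n,tri(obs).round(4),[onplane(o[0],o[1],o[2],.098)[:2].round(4).tolist() for o in obs])
E
```

```text
ridge [322, 174, 4, 31, 91] [0.4979 0.305  0.07  ] [0.5337 0.304  0.07  ]
ridge [320, 206, 6, 22, 126] [0.4696 0.3069 0.07  ] [0.4967 0.3061 0.07  ]
roof row 176 299 347 [0.5274 0.3047 0.052 ]
roof row 191 299 346 [0.5092 0.3058 0.052 ]
roof row 203 300 346 [0.4943 0.3056 0.052 ]
green top [0.635  0.0681] [0.063 0.062 0.061 0.062] [-1.1 -3.9 -0.5 -1.8]
green scene [0.6348 0.0684] [0.064 0.062 0.063 0.064] [-3.6 -2.9 -1.7 -2.2]
yellow top [ 0.6285 -0.0597] [0.063 0.063 0.063 0.06 ] [ 1.3 -1.5 -2.  -1.9]
yellow scene [ 0.6292 -0.0591] [0.065 0.064 0.065 0.064] [-2.4 -2.6 -2.1 -2.9]
red top [0.5523 0.0072] [0.061 0.062 0.063 0.063] [-4.  -1.5 -3.  -3.7]
red scene [0.5525 0.0079] [0.064 0.064 0.062 0.063] [-0.4 -3.6 -1.4 -2.2]
board top [0.5076 0.0092] [0.917 1.018 1.13  1.849] [-6.8  2.8 39.6  2.8]
tin yellow [ 0.6208 -0.3133  0.0996] [[0.6212, -0.3136], [0.6204, -0.3153]]
tin green [ 0.5266 -0.3082  0.0994] [[0.5271, -0.3088], [0.5259, -0.3094]]
tin red [ 0.4315 -0.3007  0.0997] [[0.432, -0.3015], [0.4303, -0.3021]]
```

House: about (0.513, 0.305) against the board centre at (0.514, 0.304), so it's well placed. Going for red.

Request:
play_rows(deltas=[0,0,-5,1,93,-2,15,0,0,93,-2,25,0,0,93,-3,31,0,0,93,-3,31,0,0,93,-3,31,0,0,93,-3,31,0,0,93,-3,31,0,0,93,-3,31,0,0,93,-3,31,0,0,93])

```text
t: 35.85
tool_pos: [0.4758, 0.0475, 0.1978]
orientation: [3.141, -0.075, -0.005]
force: [1.4, -0.4, 0.1]
opening: 0.0934
gripper_force: 0.0
```

Request:
play_rows(deltas=[-3,31,0,0,93,-3,31,0,0,93,-3,31,0,0,93,-3,31,0,0,93,-3,31,0,0,93,-3,31,0,0,93,-3,31,0,0,93,-3,31,0,0,93,-3,31,0,0,93,-2,31,0,0,93])

```text
t: 36.68
tool_pos: [0.4322, -0.2603, 0.1978]
orientation: [-3.139, 0.076, 0.004]
force: [0.5, 0.3, 0.4]
opening: 0.093
gripper_force: 0.0
```

Request:
play_rows(deltas=[-2,22,0,0,93,0,13,0,0,93,0,6,0,0,93,0,0,0,0,93,0,0,0,0,93,0,0,0,0,93])

```text
t: 37.18
tool_pos: [0.4301, -0.299, 0.1993]
orientation: [-3.14, 0.073, 0.001]
force: [0.4, 0.2, -0.7]
opening: 0.0931
gripper_force: 0.0
```

```bash
python3 - <<'E'
from h import *
goto([.4315,-.3007,.0515],-92.7,'red pick')
E
```

```text
red pick turn 0.0 shift [  1.6   1.8 147.8] tcp [ 0.4301 -0.299   0.1993]
```

Request:
play_rows(deltas=[1.5,2,8,0,93,0,0,18,0,93,0,0,20,0,93,0,0,20,0,93,0,0,20,0,93,0,0,20,0,93,0,0,18,0,93,0,0,14,0,93,0,0,8,0,93,0,0,2,0,93])

```text
t: 38.02
tool_pos: [0.4303, -0.3007, 0.0495]
orientation: [-3.139, 0.073, 0.004]
force: [-0.4, -0.2, -0.5]
opening: 0.0929
gripper_force: 0.0
```

Request:
play_rows(deltas=[0,0,0,0,93,0,0,0,0,50,0,0,0,0,45,0,0,0,0,45,0,0,0,0,45,0,0,0,0,45,0,0,0,0,45,0,0,0,0,45,0,0,0,0,45], newtons=25)

```text
t: 38.77
tool_pos: [0.4313, -0.3022, 0.0519]
orientation: [-3.14, 0.074, -0.0]
force: [-1.0, 2.3, 3.8]
opening: 0.0537
gripper_force: 25.0
```

```bash
python3 - <<'E'
from h import *
s=robot.read_state();print(s['opening'],s['gripper_force'],s['tool_pos'].round(4))
goto(s['tool_pos']+[.5524-.4315,.0075+.3007,.012],None,'to red coaster')
E
```

```text
0.053705654876426326 24.95230793952942 [ 0.4313 -0.3022  0.0519]
to red coaster turn 0.0 shift [ 106.2 -313.6  -11.9] tcp [ 0.4313 -0.3022  0.0519]
```

Request:
play_rows(deltas=[0,0,-6,0,45,0,0,-14,0,45,0,0,-20,0,45,0,0,-20,0,45,0,0,-20,0,45,0,0,-20,0,45,0,0,-12,0,45,0,0,0,0,45,3,-10,0,0,45,6,-18,0,0,45])

```text
t: 39.6
tool_pos: [0.4405, -0.2748, 0.1621]
orientation: [-3.14, 0.078, 0.003]
force: [0.7, 1.3, -3.3]
opening: 0.054
gripper_force: 24.9
```

Request:
play_rows(deltas=[9,-26,0,0,45,10,-28,0,0,45,10,-28,0,0,45,10,-28,0,0,45,10,-28,0,0,45,10,-28,0,0,45,10,-28,0,0,45,10,-28,0,0,45,9,-28,0,0,45,6,-20,0,0,45])

```text
t: 40.43
tool_pos: [0.5473, -0.0062, 0.1612]
orientation: [-3.14, 0.073, 0.005]
force: [-0.4, 0.5, -3.2]
opening: 0.0537
gripper_force: 24.9
```

Request:
play_rows(deltas=[3,-10,0,0,45,0,-4,0,0,45,0,0,0,0,45,0,0,10,0,45,0,0,18,0,45,0,0,20,0,45,0,0,20,0,45,0,0,14,0,45,0,0,6,0,45,0,0,0,0,45])

```text
t: 41.27
tool_pos: [0.5498, 0.0033, 0.0731]
orientation: [3.141, -0.077, -0.007]
force: [0.1, -0.1, -2.8]
opening: 0.0536
gripper_force: 25.0
```

```bash
python3 - <<'E'
from h import *
c=shot('wrist');c=shot('wrist');s=robot.read_state();print(s['opening'],s['force'].round(2)); goto([.5524,.0075,.064],None,'red')
E
```

```text
0.05405004723108154 [-0.48  0.28 -2.96]
red turn 0.0 shift [ 0.4 -3.9 11.9] tcp [0.5519 0.0036 0.0759]
```

Request:
play_rows(deltas=[0,-4,3,0,45,0,0,4,0,45,0,0,2,0,45,0,0,1,0,45,0,0,1,0,45,0,0,0,0,45,0,0,0,0,45])

```text
t: 41.95
tool_pos: [0.552, 0.0084, 0.0646]
orientation: [3.141, -0.074, -0.0]
force: [0.7, 0.2, -3.6]
opening: 0.0542
gripper_force: 25.0
```

```bash
python3 - <<'E'
from h import *
s=robot.read_state();print(s['opening'],s['force'].round(2)); goto([.5524,.0075,.064],None,'red')
E
```

```text
0.054239143356047965 [ 0.73  0.23 -3.63]
red turn 0.0 shift [0.4 0.8 0.6] tcp [0.552  0.0084 0.0646]
```

Request:
play_rows(deltas=[0,0,1,0,45,0,0,0,0,45,0,0,0,0,60,0,0,0,0,75,0,0,0,0,75,0,0,0,0,75,0,0,0,0,75,0,0,0,0,75])

```text
t: 42.62
tool_pos: [0.5521, 0.0083, 0.0637]
orientation: [-3.141, 0.074, -0.0]
force: [0.5, -0.3, -1.3]
opening: 0.0749
gripper_force: 0.0
```

Request:
play_rows(deltas=[0,0,-6,0,75,0,0,-16,0,75,0,0,-24,0,75,0,0,-24,0,75,0,0,-24,0,75,0,0,-24,0,75,0,0,-14,0,80,0,0,-6,0,93,0,0,0,0,93,0,0,0,0,93])

```text
t: 43.45
tool_pos: [0.5518, 0.0083, 0.2012]
orientation: [-3.141, 0.074, 0.0]
force: [0.7, 1.1, 0.1]
opening: 0.0917
gripper_force: 0.0
```

```bash
python3 - <<'E'
from h import *
goto([.5266,-.3082,.2],-92.7,'green pick'); S=shot('scene','s8.png');T=shot('top','t8.png')
for cc in(S,T):
    m=mask(cc,(0,0,165),(180,75,255));k,l,s,ce=cv2.connectedComponentsWithStats(m);q=proj(cc,[.5524,.0075,.11])
    d=sorted([(np.hypot(*(ce[i]-q)),i) for i in range(1,k) if 50<s[i,4]<250])[0];print(d[0],onplane(cc,*ce[d[1]],.11)[:2])
E
```

```text
green pick turn -0.0 shift [-10.3 317.4   1.2] tcp [0.5518 0.0083 0.2012]
126.01381857377373 [ 0.53217488 -0.29790745]
30.419256112080365 [0.61727574 0.00097256]
```

Red is probably hidden under the gripper here, so I'll check it later. Going for green.

Request:
play_rows(deltas=[0,14,0,0,93,-1,26,0,0,93,-1,30,0,0,93,-1,30,0,0,93,-1,30,0,0,93,-1,30,0,0,93,-1,30,0,0,93,-1,30,0,0,93,-1,30,0,0,93,-1,28,0,0,93])

```text
t: 44.38
tool_pos: [0.5287, -0.2702, 0.1998]
orientation: [-3.139, 0.075, 0.004]
force: [1.2, -0.0, -0.2]
opening: 0.0929
gripper_force: 0.0
```

Request:
play_rows(deltas=[-1,22,0,0,93,-1,12,0,0,93,0,5,0,0,93,0,0,0,0,93,0,0,0,0,93,0,0,0,0,93])

```text
t: 44.88
tool_pos: [0.5263, -0.3065, 0.2014]
orientation: [-3.14, 0.072, 0.0]
force: [-0.5, 0.2, 0.3]
opening: 0.093
gripper_force: 0.0
```

```bash
python3 - <<'E'
from h import *
goto([.5266,-.3082,.0515],-92.7,'green pick'); S=shot('scene','s9.png');T=shot('top','t9.png')
for cc in(S,T):
    m=mask(cc,(0,0,165),(180,75,255));k,l,s,ce=cv2.connectedComponentsWithStats(m);q=proj(cc,[.5524,.0075,.11])
    d=sorted([(np.hypot(*(ce[i]-q)),i) for i in range(1,k) if 50<s[i,4]<250])[0];print(d[0],onplane(cc,*ce[d[1]],.11)[:2])
E
```

```text
green pick turn 0.1 shift [  0.4   1.8 149.9] tcp [ 0.5263 -0.3065  0.2014]
0.24158806153691856 [0.55198338 0.0071298 ]
0.4337503816767988 [0.55312362 0.00803416]
```

Red stands at (0.5525, 0.0076), on target. Picking green.

Request:
play_rows(deltas=[0,1.5,8,0,93,0,0,18,0,93,0,0,20,0,93,0,0,20,0,93,0,0,20,0,93,0,0,20,0,93,0,0,18,0,93,0,0,16,0,93,0,0,8,0,93,0,0,2,0,93])

```text
t: 45.82
tool_pos: [0.5247, -0.308, 0.0491]
orientation: [-3.139, 0.074, 0.005]
force: [-0.5, 0.7, -0.3]
opening: 0.0931
gripper_force: 0.0
```

Request:
play_rows(deltas=[0,0,0,0,93,0,0,0,0,50,0,0,0,0,45,0,0,0,0,45,0,0,0,0,45,0,0,0,0,45,0,0,0,0,45,0,0,0,0,45,0,0,0,0,45], newtons=25)

```text
t: 46.57
tool_pos: [0.5261, -0.3091, 0.0519]
orientation: [-3.14, 0.074, -0.0]
force: [-0.3, 0.9, 3.1]
opening: 0.0539
gripper_force: 24.8
```

```bash
python3 - <<'E'
from h import *
s=robot.read_state();print(s['opening'],s['gripper_force'],s['tool_pos'].round(4))
goto([s['tool_pos'][0]+.6349-.5266,.0683,s['tool_pos'][2]+.012],None,'to green coaster')
E
```

```text
0.05388969903278981 24.802753999829292 [ 0.5261 -0.3091  0.0519]
to green coaster turn 0.0 shift [  90.3 -382.1  -11.9] tcp [ 0.5261 -0.3091  0.0519]
```

Request:
play_rows(deltas=[0,0,-6,0,45,0,0,-14,0,45,0,0,-20,0,45,0,0,-20,0,45,0,0,-20,0,45,0,0,-20,0,45,0,0,-17,0,45,0,0,-8,0,45,3,-10,0,0,45,5,-20,0,0,45])

```text
t: 47.4
tool_pos: [0.5351, -0.2809, 0.177]
orientation: [3.139, -0.078, 0.001]
force: [1.0, 0.6, -3.7]
opening: 0.0544
gripper_force: 24.8
```

Request:
play_rows(deltas=[7,-28,0,0,45,7,-30,0,0,45,7,-30,0,0,45,7,-30,0,0,45,7,-30,0,0,45,7,-30,0,0,45,7,-30,0,0,45,7,-30,0,0,45,7,-30,0,0,45,7,-30,0,0,45])

```text
t: 48.23
tool_pos: [0.6186, 0.017, 0.1751]
orientation: [-3.14, 0.074, 0.004]
force: [0.8, -0.4, -2.3]
opening: 0.0537
gripper_force: 24.8
```

Request:
play_rows(deltas=[6,-28,0,0,45,4,-16,0,0,45,2,-8,0,0,45,0,-2,0,0,45,0,0,0,0,45,0,0,10,0,45,0,0,20,0,45,0,0,22,0,45,0,0,22,0,45,0,0,14,0,45])

```text
t: 49.07
tool_pos: [0.6321, 0.0663, 0.0852]
orientation: [3.14, -0.077, -0.006]
force: [-0.6, -0.3, -3.0]
opening: 0.0541
gripper_force: 24.8
```

Request:
play_rows(deltas=[0,0,8,0,45,0,0,4,0,45,0,0,0,0,45,0,0,0,0,45,0,0,0,0,45])

```text
t: 49.48
tool_pos: [0.6351, 0.0679, 0.0784]
orientation: [-3.141, 0.074, -0.004]
force: [-0.4, 0.7, -2.8]
opening: 0.054
gripper_force: 24.8
```

```bash
python3 - <<'E'
from h import *
s=robot.read_state();print(s['opening'],s['force'].round(2)); goto([.6344,.0683,.0635],None,'green')
E
```

```text
0.05399450453979766 [-0.45  0.74 -2.78]
green turn 0.0 shift [-0.8 -0.3 14.9] tcp [0.6351 0.0679 0.0784]
```

Request:
play_rows(deltas=[0,0,4,0,45,0,0,4,0,45,0,0,3,0,45,0,0,2,0,45,0,0,1,0,45,0,0,0,0,45,0,0,0,0,45])

```text
t: 50.07
tool_pos: [0.6341, 0.0682, 0.0639]
orientation: [-3.141, 0.074, -0.001]
force: [-4.2, 0.5, 6.7]
opening: 0.0543
gripper_force: 24.8
```

```bash
python3 - <<'E'
from h import *
s=robot.read_state();print(s['opening'],s['force'].round(2)); goto([.6344,.0683,.0635],None,'green')
E
```

```text
0.054319214492684294 [-4.17  0.48  6.73]
green turn 0.0 shift [ 0.2 -0.1  0.4] tcp [0.6341 0.0682 0.0639]
```

Contact is felt, so release, rise and go for yellow.

Request:
play_rows(deltas=[0,0,0,0,60,0,0,0,0,75,0,0,0,0,75,0,0,0,0,75,0,0,0,0,75,0,0,0,0,75])

```text
t: 50.57
tool_pos: [0.6339, 0.068, 0.0625]
orientation: [3.141, -0.074, -0.0]
force: [0.2, -0.1, -0.1]
opening: 0.075
gripper_force: 0.0
```

Request:
play_rows(deltas=[0,0,-6,0,75,0,0,-16,0,75,0,0,-24,0,75,0,0,-24,0,75,0,0,-24,0,75,0,0,-24,0,75,0,0,-14,0,80,0,0,-6,0,93,0,0,0,0,93,0,0,0,0,93])

```text
t: 51.4
tool_pos: [0.6336, 0.068, 0.1997]
orientation: [3.141, -0.074, -0.002]
force: [-0.7, -0.8, -0.9]
opening: 0.0918
gripper_force: 0.0
```

```bash
python3 - <<'E'
from h import *
goto([.6208,-.3133,.2],-92.7,'yellow pick')
E
```

```text
yellow pick turn -0.0 shift [ 5.200e+00  3.814e+02 -3.000e-01] tcp [0.6336 0.068  0.1997]
```

Request:
play_rows(deltas=[0,14,0,0,93,1,26,0,0,93,1,31,0,0,93,1,31,0,0,93,1,31,0,0,93,1,31,0,0,93,0,31,0,0,93,0,31,0,0,93,0,31,0,0,93,0,31,0,0,93])

```text
t: 52.23
tool_pos: [0.6236, -0.222, 0.1983]
orientation: [-3.14, 0.075, 0.005]
force: [0.2, -0.2, 0.1]
opening: 0.0927
gripper_force: 0.0
```

Request:
play_rows(deltas=[0,31,0,0,93,0,30,0,0,93,0,18,0,0,93,0,10,0,0,93,0,4,0,0,93,0,0,0,0,93,0,0,0,0,93,0,0,0,0,93])

```text
t: 52.9
tool_pos: [0.6214, -0.3112, 0.2007]
orientation: [-3.14, 0.072, -0.0]
force: [-0.1, 0.7, -0.2]
opening: 0.0932
gripper_force: 0.0
```

```bash
python3 - <<'E'
from h import *
goto([.6208,-.3133,.0515],-92.7,'yellow pick'); S=shot('scene','s10.png');T=shot('top','t10.png')
for P in([.5524,.0075,.11],[.6349,.0683,.11],[.6208,-.3133,.098]):
  for cc in(S,T):
    m=mask(cc,(0,0,165),(180,75,255));k,l,s,ce=cv2.connectedComponentsWithStats(m);q=proj(cc,P)
    d=sorted([(np.hypot(*(ce[i]-q)),i) for i in range(1,k) if 50<s[i,4]<250])[0];print(round(d[0],1),onplane(cc,*ce[d[1]],P[2])[:2].round(4))
E
```

```text
yellow pick turn 0.1 shift [ -0.5   2.2 149.2] tcp [ 0.6214 -0.3112  0.2007]
0.3 [0.5519 0.0071]
0.5 [0.5533 0.008 ]
0.6 [0.6343 0.0673]
0.6 [0.6358 0.0674]
121.5 [ 0.3496 -0.6948]
98.0 [ 0.8489 -0.3191]
```

Red and green are both well centred. Picking yellow.

Request:
play_rows(deltas=[0,2,8,0,93,0,0,18,0,93,0,0,20,0,93,0,0,20,0,93,0,0,20,0,93,0,0,20,0,93,0,0,18,0,93,0,0,15,0,93,0,0,8,0,93,0,0,2,0,93])

```text
t: 53.83
tool_pos: [0.6196, -0.3139, 0.0491]
orientation: [-3.139, 0.074, 0.005]
force: [-0.2, 0.3, -0.2]
opening: 0.0931
gripper_force: 0.0
```

Request:
play_rows(deltas=[0,0,0,0,93,0,0,0,0,50,0,0,0,0,45,0,0,0,0,45,0,0,0,0,45,0,0,0,0,45,0,0,0,0,45,0,0,0,0,45,0,0,0,0,45], newtons=25)

```text
t: 54.58
tool_pos: [0.621, -0.3146, 0.0519]
orientation: [-3.141, 0.074, -0.001]
force: [0.3, 1.6, 2.5]
opening: 0.0542
gripper_force: 24.8
```

```bash
python3 - <<'E'
from h import *
s=robot.read_state();print(s['opening'],s['gripper_force'],s['tool_pos'].round(4))
goto([s['tool_pos'][0]+.629-.6208,-.0594,s['tool_pos'][2]+.012],None,'to yellow coaster')
E
```

```text
0.05418359230826702 24.829703494906425 [ 0.621  -0.3146  0.0519]
to yellow coaster turn 0.0 shift [  -3.9 -255.4  -12. ] tcp [ 0.621  -0.3146  0.0519]
```

Request:
play_rows(deltas=[0,0,-6,0,45,0,0,-14,0,45,0,0,-20,0,45,0,0,-20,0,45,0,0,-20,0,45,0,0,-20,0,45,0,0,-12,0,45,0,0,0,0,45,0,-10,0,0,45,0,-20,0,0,45])

```text
t: 55.42
tool_pos: [0.6211, -0.2858, 0.162]
orientation: [-3.14, 0.078, 0.003]
force: [0.3, -0.3, -2.5]
opening: 0.0539
gripper_force: 24.8
```

Request:
play_rows(deltas=[-1,-28,0,0,45,-1,-28,0,0,45,-1,-28,0,0,45,-1,-28,0,0,45,0,-28,0,0,45,0,-28,0,0,45,0,-28,0,0,45,0,-18,0,0,45,0,-8,0,0,45,0,-3,0,0,45])

```text
t: 56.25
tool_pos: [0.6278, -0.0578, 0.1618]
orientation: [-3.14, 0.071, 0.004]
force: [0.0, -0.8, -2.6]
opening: 0.054
gripper_force: 24.8
```

Request:
play_rows(deltas=[0,0,0,0,45,0,0,10,0,45,0,0,18,0,45,0,0,20,0,45,0,0,20,0,45,0,0,14,0,45,0,0,6,0,45,0,0,0,0,45,0,0,0,0,45,0,0,0,0,45])

```text
t: 57.08
tool_pos: [0.6299, -0.0604, 0.0771]
orientation: [3.14, -0.075, 0.004]
force: [-0.1, 1.1, -1.5]
opening: 0.0542
gripper_force: 24.8
```

```bash
python3 - <<'E'
from h import *
s=robot.read_state();print(s['opening'],s['force'].round(2)); goto([.629,-.0594,.0637],None,'yellow')
E
```

```text
0.05420529705123129 [-0.14  1.12 -1.51]
yellow turn 0.0 shift [-1.  -0.9 13.4] tcp [ 0.6299 -0.0604  0.0771]
```

Request:
play_rows(deltas=[-1,0,4,0,45,0,0,3,0,45,0,0,3,0,45,0,0,2,0,45,0,0,1,0,45,0,0,0,0,45,0,0,0,0,45])

```text
t: 57.67
tool_pos: [0.6282, -0.0597, 0.0638]
orientation: [3.141, -0.074, 0.001]
force: [-3.6, 0.8, 5.6]
opening: 0.054
gripper_force: 24.8
```

```bash
python3 - <<'E'
from h import *
s=robot.read_state();print(s['opening'],s['force'].round(2)); goto([.629,-.0594,.0637],None,'yellow')
E
```

```text
0.05403604212332769 [-3.65  0.84  5.59]
yellow turn 0.0 shift [ 0.7 -0.4  0.1] tcp [ 0.6282 -0.0597  0.0638]
```

Request:
play_rows(deltas=[0,0,0,0,60,0,0,0,0,75,0,0,0,0,75,0,0,0,0,75,0,0,0,0,75,0,0,0,0,75])

```text
t: 58.17
tool_pos: [0.6279, -0.0599, 0.0625]
orientation: [-3.141, 0.074, 0.0]
force: [0.3, -0.2, 0.7]
opening: 0.0749
gripper_force: 0.0
```

Request:
play_rows(deltas=[0,0,-6,0,75,0,0,-16,0,75,0,0,-24,0,75,0,0,-24,0,75,0,0,-24,0,75,0,0,-24,0,75,0,0,-14,0,80,0,0,-6,0,93,0,0,0,0,93,0,0,0,0,93])

```text
t: 59.0
tool_pos: [0.6275, -0.0598, 0.1996]
orientation: [-3.141, 0.074, 0.002]
force: [-0.7, 0.3, 0.1]
opening: 0.0918
gripper_force: 0.0
```

Request:
play_rows(deltas=[0,15,0,0,93,0,28,0,0,93,0,30,0,0,93,0,30,0,0,93,0,30,0,0,93,0,30,0,0,93,0,30,0,0,93,0,20,0,0,93,0,8,0,0,93,0,0,0,0,93])

```text
t: 59.83
tool_pos: [0.6159, -0.2828, 0.1985]
orientation: [-3.14, 0.079, 0.004]
force: [-0.3, 0.6, 0.3]
opening: 0.0932
gripper_force: 0.0
```

```bash
python3 - <<'E'
from h import *
S=shot('scene','s11.png');T=shot('top','t11.png')
for P in([.5524,.0075,.11],[.6349,.0683,.11],[.629,-.0594,.11]):
  for cc in(S,T):
    m=mask(cc,(0,0,165),(180,75,255));k,l,s,ce=cv2.connectedComponentsWithStats(m);q=proj(cc,P)
    d=sorted([(np.hypot(*(ce[i]-q)),i) for i in range(1,k) if 50<s[i,4]<250])[0];print(round(d[0],1),onplane(cc,*ce[d[1]],P[2])[:2].round(4))
E
```

```text
0.3 [0.552  0.0071]
0.4 [0.5532 0.0079]
0.6 [0.6343 0.0672]
0.6 [0.6358 0.0674]
1.0 [ 0.6274 -0.0611]
0.4 [ 0.6289 -0.0602]
```

View pics/s11.png

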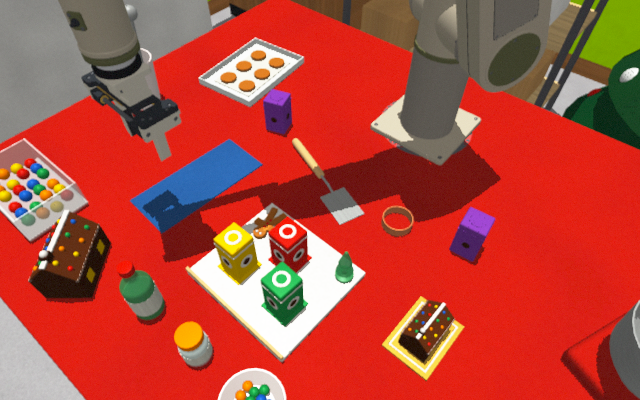

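All three tins stand on their own coasters: yellow (237,250), red (288,245), green (283,292). The house is on the gold board at (427,330), the tree stands at (345,268), and the arm is clear. Handing in.

Request:
play_rows(deltas=[0,0,0,0,93,0,0,0,0,93,0,0,0,0,93,0,0,0,0,93])

```text
t: 60.27
tool_pos: [0.6178, -0.2796, 0.2009]
orientation: [3.141, -0.072, 0.0]
force: [-0.1, -1.1, 0.4]
opening: 0.093
gripper_force: 0.0
```

```bash
python3 -c "
from plant import robot
print(robot.close_job())"
```

```text
the job is handed in; nothing more can be done
None
```

The job is handed in at about 60 s with no verdict returned; by my last measurements the house and all three tins are within 3 mm of their centres on the gold board and their own coasters, and the glass tree is still standing in its place.

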